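Set out the treatment mat

ROBOT

A 6-joint arm with a two-finger parallel gripper is mounted at the origin on the work surface. World frame = base frame: x ahead of the robot, y to its left, z up, the work surface at z = 0. Lengths are in mm, angles in rad, forces in N, time in s.
With the tool pointing down it reaches from about 350 to 875 mm from the base axis. Payload 4.2 kg.
Tool frame: the origin (TCP) lies on the centre line of the jaws, within the pads' length; the fingertips stand 14 mm ahead of it and the grasp point (between the pads) lies 5 mm behind it (tcp_to_tips is the distance from the TCP to the fingertips, in mm); z points along the fingers, y is the direction in which the jaws open and shut (so a half turn about z gives the same grasp; the last joint's range is limited). The gripper opens to 85 mm and grips with 20 to 120 N. Pads are 22 mm wide; open, the fingers measure 114 mm over their backs; the gripper's body (76 mm by 85 mm) begins 54 mm behind the grasp point. The pads swing forward as they close: fully open they stand 13 mm farther back than shut.
Start: joints at [1.557, 0.385, 0.008, 0, -1.194, -0.259], TCP at [168.361, 601.875, 245.312] pointing down, gripper open.
Joint ranges: [-3.14, 3.14], [-1.21, 2.06], [-1.07, 1.41], [-3.16, 2.05], [-2.99, -0.16], [-3.1, 3.1]. Speed limits (rad/s): [2.79, 2.79, 3.14, 3.14, 3.14, 3.14].

INTERFACE

Orientations are given as a unit quaternion [x, y, z, w].
In Python, from bench import read_state, get_image, job_done, tcp_to_tips gives the robot as it stands. The module is installed in compiled form; this text tells all that it offers.
- The arm moves only by the tool play_rows, never from a script. Its argument "targets" is a list of rows, each an object of numbers: "gripper": the gripper's target within -1 to 1 (shut at 1, half-way at 0, fully open at -1); "tx", "ty", "tz": the shift along the tool's x, y, z scaled (see below); "spin": the turn about the tool's z scaled (see below). A call has 1 to 12 rows; each row is the pose to reach, as a shift and turn from the pose commanded when the call began, along the tool's axes at that moment; what a row does not reach only later rows make up. The controller multiplies each number of a shift by 0.25 m and each number of a turn by pi/4 rad. A row lasts 1/8 s, in which the tool goes at most 62.5 mm and 10.7 degrees, less where a joint would pass 70% of its speed; a pose out of reach is approached as far as the arm can. A call with a number of a shift or a turn outside -1 to 1 is refused whole. A call with a gripper value outside its range is refused whole. The fingers move at their own pace and stop on an object; the grip force is fixed at half the most. Time passes only in rows, so rows that repeat a pose let the fingers close. It gives the time, the measured TCP pose, the force and the opening at its end, in the units of the state.
- read_state(): the state, without advancing time (a new reading comes with each control period).
- get_image(name): name is "scene" or "top" or "wrist"; returns a dict with "frame" (420x560x3 uint8, red, green, blue), "depth" (420x560 float32, mm along the optical axis (not along the pixel's ray), 0 where there is no reading), "mtx" (3x3 intrinsics, pixels), "k1" (the pictures are not rectified: a ray, as slopes to the right and down, at radius r is drawn at 1 + k1 r^2 times it, then the intrinsics apply), "world_to_cam" (4x4, takes a point from world to camera coordinates). Camera axes: x right, y up, looking along -z (the intrinsics and any distortion apply to the point x, -y, -z); pixel columns grow to the right and rows downward; lengths in mm; the calibration is good to about 2 mm. A picture is of the moment at which its call begins.
- job_done(): hands the job in, once; it reports no verdict.
The state is a dict: "clock": time; "joints": joint angles; "joint_vel": joint speeds; "joint_efforts": joint torques, N m; "position": TCP position; "ee_rot": TCP orientation; "contact_force": force on the tool from outside, world axes, zero at the start; "wrist_torque": the same for the moment, N m; "gripper_width": finger opening in mm.
Only numpy, scipy, OpenCV 4.12 (cv2) and the standard library are available. Lean on these libraries where they do the work, as an engineer would, in place of code of your own. Each camera call takes 0.05 s, during which the arm holds its last target.

TASK

Set out the blue mat for the next treatment: lay the large light paddle flat on the rectangle in the middle, lengthwise as it is printed, and lay the small red paddle centred on top of it, pointing the same way, window up. Stand the white-faced head on the circle between the gel jar and the large paddle, and the four-node head on the circle between the large paddle and the steel bowl, each centred on its circle. Leave the jar, the bowl, the green-topped head and the blue paddle where they are.

Things in the scene. Friction and masses are not known exactly. Their poses are not given: they have to be found in the camera images.
- mat: Fixed flat blue mat, 130 mm (x, front to back) by 490 mm (y, side to side), 3 mm thick; its origin is the middle of its underside, z up, it may be turned a little. Printed on it in pale white: a 122 x 64 mm rectangle in the middle with its long side along the mat's x axis (across the mat's short width), and two 60 mm circles centred 95 mm from the middle, at y = +95 and y = -95 mm, x = 0.
- white_head_center (a point): White-faced head: interchangeable round treatment head standing upright, 50 mm diameter, 42 mm tall, about 140 g; black body, plain white disc on top. This point is its centre, 21 mm above its underside; z up.
- node_head_center (a point): Four-node head: interchangeable round treatment head standing upright, 50 mm diameter, 42 mm tall, about 140 g; black body, grey top with four small brass nodes (4 mm high, on top of the 42 mm). This point is its centre, 21 mm above its underside; z up.
- big_paddle_center (a point): Large light paddle: flat white slab with a black edge band and a red window on top, 116 x 56 x 20 mm (x along its length, y across, z up), about 160 g, lying flat; this point is its centre, 10 mm above its underside.
- small_paddle_center (a point): Small red light paddle: flat white slab with a black edge band and a red window on top, 72 x 40 x 16 mm (x along its length, y across, z up), about 70 g, lying flat; this point is its centre, 8 mm above its underside.
- jar_center (a point): Gel jar: white, loose, with a green lid, 70 mm diameter, 50 mm tall, about 350 g, standing on the mat near one of its two ends, about 200 mm from the mat's middle, either end. Not to be moved. This point is its centre, 25 mm above its underside.
- bowl_center (a point): Small round steel bowl, loose, 76 mm across the rim, 40 mm tall, standing on the mat near the end opposite the jar, about 200 mm from the mat's middle. Not to be moved. This point is its centre, 20 mm above its underside.
- plain_head_center (a point): A head that is not needed: interchangeable round treatment head standing upright, 50 mm diameter, 42 mm tall, about 140 g; white body, green disc on top. To be left where it is. This point is its centre, 21 mm above its underside; z up.
- spare_paddle_center (a point): A small paddle that is not needed, with a blue window in place of the red one; to be left where it is. 72 x 40 x 16 mm (x along its length, y across, z up), about 70 g, lying flat; this point is its centre, 8 mm above its underside.
Mind the look-alikes: they are no part of the job. What is shaped like the part that bears bowl_center but purple is not meant.

How it is judged:
By the outcome, as a careful person would: the job done as asked, in the order asked, and still so for the second after the job is handed in, with the robot touching nothing.
It also fails if it takes over 120 s, if anything falls off the work surface, if the arm or the gripper's body presses on something with over 40 N, if the wrist force passes 120 N, or if a joint passes its speed limit or range.

## Working session

There is one attempt and no reset: what is moved stays moved. The work goes in short steps, Python scripts to look and compute and a tool call to move; the robot and the scene stay as the last step left them, time stands still between calls to the robot, and variables do not carry over. Pictures are saved under pics/ and viewed, and the job is handed in when it is done.

Besides the shell and the picture viewer there is one more tool, called after "Call:" as name(argument=value, ...) on one line, values as JSON. play_rows: Moves the arm, as the interface text tells. Its arguments: {"type":"object","properties":{"targets":{"type":"array","items":{"type":"object","properties":{"gripper":{"type":"number"},"tx":{"type":"number","minimum":-1,"maximum":1},"ty":{"type":"number","minimum":-1,"maximum":1},"tz":{"type":"number","minimum":-1,"maximum":1},"spin":{"type":"number","minimum":-1,"maximum":1}}}}},"required":["targets"]}

```bash
mkdir -p pics; cat > h.py <<'E'
import numpy as np,cv2
from bench import *
def snap(n,f):
    im=get_image(n); cv2.imwrite('pics/'+f,im['frame'][:,:,::-1]); np.savez('pics/'+f+'.npz',**im); return im
def load(f): return dict(np.load('pics/'+f+'.npz'))
def ray(im,u,v):
    K=im['mtx'];k=float(im['k1']);a=np.array([(u-K[0,2])/K[0,0],(v-K[1,2])/K[1,1]]);p=a.copy()
    for _ in range(20): p=a/(1+k*(p@p))
    d=np.array([p[0],-p[1],-1.]);M=im['world_to_cam'];R=M[:3,:3];t=M[:3,3]
    return -R.T@t,R.T@d
def plane(im,u,v,z):
    o,d=ray(im,u,v);s=(z-o[2])/d[2];return o+s*d
def proj(im,P):
    M=im['world_to_cam'];c=M[:3,:3]@np.array(P,float)+M[:3,3];p=np.array([c[0],-c[1]])/-c[2]
    p=p*(1+float(im['k1'])*(p@p));K=im['mtx'];return K[0,0]*p[0]+K[0,2],K[1,1]*p[1]+K[1,2]
E
python3 - <<'E'
from h import *
print(read_state())
for n in ['scene','top','wrist']:
    im=snap(n,n+'0.png');print(n,im['mtx'].tolist(),im['k1'],im['world_to_cam'].round(4).tolist())
E
```

```text
{'clock': 0.0, 'joints': array([ 1.55660982e+00,  3.85588785e-01,  6.61301619e-03, -5.23998755e-04,
       -1.19400240e+00, -2.58593959e-01]), 'joint_vel': array([-0.00051058, -0.00019097,  0.00071956,  0.000415  ,  0.00026939,
       -0.00062253]), 'joint_efforts': array([ 2.85699789e-04, -3.92285550e+01,  1.88405997e+01,  4.18602437e+00,
       -4.60305746e-03, -2.30808375e-06]), 'position': array([168.20953748, 601.35669304, 244.19337702]), 'ee_rot': array([ 9.90699495e-01, -1.36063446e-01, -1.08715439e-04,  1.11247011e-03]), 'contact_force': array([-0.68290146,  0.28850939,  0.55249211]), 'wrist_torque': array([-0.04504474,  0.00030392,  0.04364089]), 'gripper_width': 85.23512398556672}
scene [[480.99149952265975, 0.0, 272.67210823024703], [0.0, 480.99149952265975, 211.83955469934094], [0.0, 0.0, 1.0]] 0.03488390321251378 [[-0.062, 0.9978, -0.0221, 23.1585], [-0.6503, -0.0235, 0.7593, 326.6853], [0.7571, 0.0614, 0.6503, -1724.4488], [0.0, 0.0, 0.0, 1.0]]
top [[496.42897055990124, 0.0, 284.0171581329948], [0.0, 496.42897055990124, 213.89079727640726], [0.0, 0.0, 1.0]] -0.14720274042827847 [[0.0291, -0.9993, 0.0242, -32.3607], [0.9863, 0.0326, 0.1618, -568.7933], [-0.1625, 0.0191, 0.9865, -1415.3932], [0.0, 0.0, 0.0, 1.0]]
wrist [[335.6689917557594, 0.0, 279.81099679597224], [0.0, 335.6689917557594, 208.200224093793], [0.0, 0.0, 1.0]] -0.051639397170424116 [[-0.2684, -0.9633, 0.001, 623.6614], [0.9134, -0.2549, -0.3173, 41.4894], [0.3059, -0.0843, 0.9483, -380.7695], [0.0, 0.0, 0.0, 1.0]]
```

View pics/top0.png

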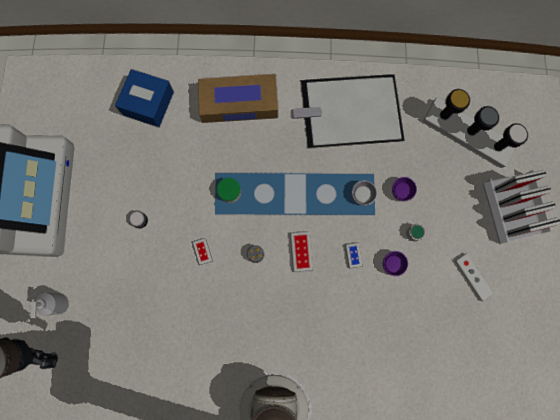

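View pics/scene0.png

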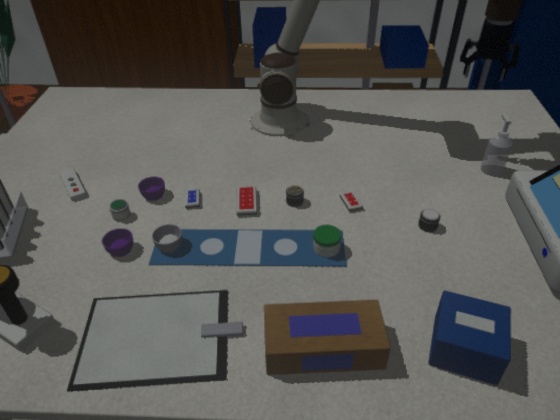

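View pics/wrist0.png

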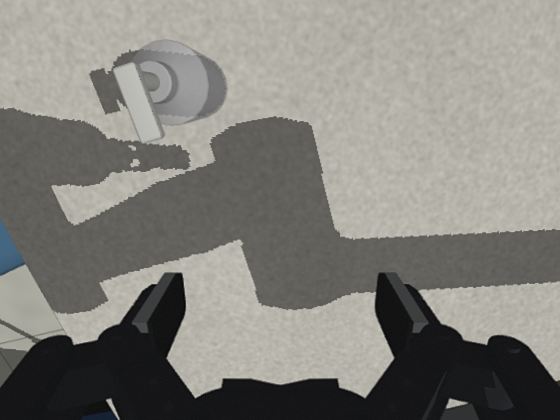

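The top view shows the mat at about (295,194), with the jar at its left end (229,189) and the bowl at its right end (364,193). The white head is at (137,219) and the node head at (255,253). The big paddle is at (301,252), the small red one at (202,251), the spare at (354,255) and the green head at (416,232). Next I'll measure them.

```bash
cat > m.py <<'E'
from h import *
im=load('top0.png');f=im['frame'];hsv=cv2.cvtColor(f,cv2.COLOR_RGB2HSV)
def show(f,box,name,s):
    x0,y0,x1,y1=box;cv2.imwrite('pics/'+name,cv2.resize(f[y0:y1,x0:x1,::-1],None,fx=s,fy=s,interpolation=cv2.INTER_NEAREST))
show(f,(110,165,440,285),'crop0.png',2.4)
H,S,V=[hsv[...,i].astype(int) for i in range(3)]
def comps(m,name,z,box=(110,165,440,285),amin=6):
    x0,y0,x1,y1=box;mm=np.zeros(m.shape,np.uint8);mm[y0:y1,x0:x1]=m[y0:y1,x0:x1]
    n,l,st,c=cv2.connectedComponentsWithStats(mm)
    for i in range(1,n):
        if st[i,4]>=amin:
            pts=np.argwhere(l==i)[:,::-1]
            w=np.array([plane(im,u,v,z)[:2] for u,v in pts])
            r=cv2.minAreaRect(w.astype(np.float32))
            print(name,c[i].round(1),st[i,4],'mean',w.mean(0).round(1),'rect',np.round(r[0],1),np.round(r[1],1),round(r[2],1))
comps((H>95)&(H<112)&(S>110)&(V>60),'matblue',3,amin=100)
comps(((H<8)|(H>172))&(S>150),'red',20)
comps((H>112)&(H<130)&(S>120),'blue',16)
comps((H>55)&(H<90)&(S>80),'green',46)
comps((S<70)&(V>185),'white',20,amin=15)
E
python3 m.py
```

```text
matblue [252.9 194.5] 1848 mean [633.7  81.1] rect [638.2  92.9] [124.8 207.4] 1.9
matblue [335.5 194.3] 1691 mean [ 642.9 -171.8] rect [ 645.  -185.3] [125.9 210.1] 1.9
red [301.5 251.3] 356 mean [463.3 -70.3] rect [463.3 -70.1] [96.4 36. ] 6.4
red [201.8 251. ] 112 mean [454.3 225.5] rect [454.3 225.8] [53.  20.8] 18.9
blue [354.  255.5] 80 mean [ 455.6 -228.2] rect [ 457.1 -228.3] [53.4 20.1] 8.8
green [228.2 188.9] 440 mean [639.3 153.3] rect [639.2 152.4] [66.8 68.7] 1.9
green [417.4 231.3] 116 mean [ 530.1 -413.8] rect [ 529.6 -414.2] [33.1 34.1] 1.6
```

View pics/crop0.png

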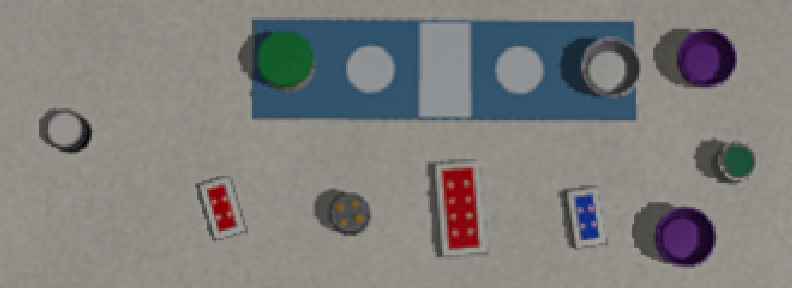

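```bash
cat >> m.py <<'E'
print('---')
print(f[194,295],f[219,137],f[253,255],f[240,240],f[268,301])
comps((S<60)&(V>150),'print',3,(240,170,350,214),amin=50)
comps((S<60)&(V>165),'w42',42,(125,205,150,230),amin=20)
print('node',plane(im,255.3,253.2,42), 'whead',plane(im,137,218.7,42))
E
python3 m.py | sed -n '/---/,$p'
```

```text
---
[142 145 148] [148 144 140] [74 77 78] [143 141 134] [140  99  97]
node [451.38290374  65.59811564  42.        ] whead [541.41695115 421.06131622  42.        ]
```

```bash
cat >> m.py <<'E'
print('+++')
comps((S<70)&(V>120),'print',3,(248,176,345,213),amin=50)
comps((S<60)&(V>125)&(V>0),'w42',42,(131,212,143,226),amin=20)
g=((V<118)).astype(np.uint8)
print(V[245:263,244:266])
E
python3 m.py | sed -n '/+++/,$p'
```

```text
+++
print [294.8 194.2] 792 mean [638.9 -46.7] rect [639.8 -45.8] [113.2  64.2] 1.2
print [263.7 193.2] 318 mean [638.7  48.3] rect [637.8  49. ] [59.2 58.1] 1.9
print [325.8 193.6] 316 mean [ 644.1 -141.7] rect [ 644.4 -140.9] [59.7 58.6] 1.0
w42 [136.4 218.2] 132 mean [542.8 423.1] rect [543.4 422.8] [36.6 33.3] 4.3
[[ 97  79  75  75  76  76  77  68  59  79  98 105 103 102 118 139 147 147
  145 145 145 145]
 [ 75  74  76  78  78  73  61  57  61  73  79  77  80  78  76  93 123 146
  148 146 144 143]
 [ 78  77  80  80  73  57  57  78  83  83  86  83  77  80  76  72  82 124
  149 149 144 141]
 [ 79  78  80  76  56  56  75  83  82  79  78  70  83 104 102  83  68  88
  131 149 145 142]
 [ 79  79  80  65  54  66  78  94  88  78  79  72  95 120 119 101  84  83
   95 134 148 146]
 [ 79  79  77  57  67  86 101 114 107  84  78  74  91 114 114  95  83  87
   78 114 149 150]
 [ 79  79  72  55  67  82 103 122 113  87  78  79  79  88  89  78  78  89
   78 106 146 152]
 [ 79  81  69  63  80  73  85 106 100  80  77  79  79  80  80  79  80  86
   80  88 131 150]
 [ 79  81  64  62  85  78  73  82  8
[... 194 characters left out ...]
8  80  65  79 113 123 114  97
   80  60 117 145]
 [ 77  80  74  56  72  91  71  85 108 109  98  80  75  80 109 121 112  97
   78  88 130 145]
 [ 75  78  78  65  64  84  73  91 119 121 102  73  79  76  88  95  93  82
   71 108 140 146]
 [ 85  81  79  82  74  64  77  90 113 117  95  76  78  79  81  83  82  65
   74 121 146 146]
 [135 119  86  83  71  44  59  84  96  93  81  79  80  84  90  87  65  67
  111 142 149 149]
 [147 143 132 114  82  66  49  56  74  82  88  93  87  77  72  66  68  92
  132 147 149 151]
 [145 147 147 140 133 132 110  68  55  47  54  57  52  51  62  75 108 136
  145 147 148 151]
 [142 144 144 145 146 146 143 136 110  71  77  81  70  69 108 132 141 147
  147 147 148 149]]
```

```bash
cat >> h.py <<'E'
def rel(cmd,yaw,P,yaw2):
    """cmd pos, cmd yaw(rad) -> tx,ty,tz,spin"""
    d=np.array(P,float)-np.array(cmd,float);c,s=np.cos(yaw),np.sin(yaw)
    v=np.array([d[0]*c+d[1]*s,d[0]*s-d[1]*c,-d[2]])/250
    w=-(yaw2-yaw)/(np.pi/4); return v.round(4),round(w,4)
def yawof(st):
    from scipy.spatial.transform import Rotation as R
    X=R.from_quat(st['ee_rot']).as_matrix()[:,0]; return np.arctan2(X[1],X[0])
E
python3 - <<'E'
from h import *
im=load('wrist0.png');M=im['world_to_cam'];print(-M[:3,:3].T@M[:3,3])
st=read_state();print(yawof(st),np.degrees(yawof(st)))
for u,v in [(280,210),(280,20),(280,270)]:print(plane(im,u,v,10))
try: print(tcp_to_tips)
except Exception as e: print(e)
try: print(tcp_to_tips())
except Exception as e: print(e)
p=[168.361,601.875,245.312];y=-0.2717
print(rel(p,y,[300,370,245],-0.2717))
E
```

```text
[246.00882237 579.25877231 373.62991283]
-0.27286294618802326 -15.633895202079028
[126.5426593 611.9466174  10.       ]
[315.167155   559.41782725  10.        ]
[ 52.06704204 632.68515121  10.        ]
14.0
'float' object is not callable
(array([0.7562, 0.7522, 0.0012]), -0.0)
```

Call:
play_rows(targets=[{"tx":0.75,"ty":0.75,"tz":0,"gripper":-1},{"tx":0.75,"ty":0.75,"tz":0,"gripper":-1},{"tx":0.75,"ty":0.75,"tz":0,"gripper":-1},{"tx":0.75,"ty":0.75,"tz":0,"gripper":-1},{"tx":0.75,"ty":0.75,"tz":0,"gripper":-1},{"tx":0.75,"ty":0.75,"tz":0,"gripper":-1}])

```text
invalid input
```

Call:
play_rows(targets=[{"gripper":-1,"tx":0.75,"ty":0.75,"tz":0,"spin":0},{"gripper":-1,"tx":0.75,"ty":0.75,"tz":0,"spin":0},{"gripper":-1,"tx":0.75,"ty":0.75,"tz":0,"spin":0},{"gripper":-1,"tx":0.75,"ty":0.75,"tz":0,"spin":0},{"gripper":-1,"tx":0.75,"ty":0.75,"tz":0,"spin":0},{"gripper":-1,"tx":0.75,"ty":0.75,"tz":0,"spin":0}])

```text
clock: 0.9
position: [298.8, 370.4, 245.5]
ee_rot: [0.991, -0.137, 0.0, -0.0]
contact_force: [-0.4, 0.7, -0.3]
gripper_width: 85.2
```

```bash
python3 - <<'E'
from h import *
y=-0.2717;p=np.array([168.361,601.875,245.312])
def app(p,y,v,w):
    c,s=np.cos(y),np.sin(y);v=np.array(v)*250
    return p+np.array([v[0]*c+v[1]*s,v[0]*s-v[1]*c,-v[2]]),y-w*np.pi/4
p,y=app(p,y,[.75,.75,0],0);print(p)
print(rel(p,y,[400,150,245],0.11))
p,y=app(p,y,[.6,.75,0],-.48);print(p,y)
print(rel(p,y,[455,-70,215],0.11))
E
```

```text
[298.66348741 370.93396472 245.312     ]
(array([0.6276, 0.7425, 0.0012]), -0.486)
[392.84162254 150.05678423 245.312     ] 0.10529111843077515
(array([0.1547, 0.9015, 0.1212]), -0.006)
```

Call:
play_rows(targets=[{"gripper":-1,"tx":0.6,"ty":0.75,"tz":0,"spin":-0.48},{"gripper":-1,"tx":0.6,"ty":0.75,"tz":0,"spin":-0.48},{"gripper":-1,"tx":0.6,"ty":0.75,"tz":0,"spin":-0.48},{"gripper":-1,"tx":0.6,"ty":0.75,"tz":0,"spin":-0.48},{"gripper":-1,"tx":0.6,"ty":0.75,"tz":0,"spin":-0.48},{"gripper":-1,"tx":0.6,"ty":0.75,"tz":0,"spin":-0.48}])

```text
clock: 1.65
position: [392.7, 151.0, 245.3]
ee_rot: [0.999, 0.052, 0.0, -0.0]
contact_force: [0.4, 0.0, 0.7]
gripper_width: 85.2
```

```bash
python3 - <<'E'
from h import *
snap('wrist','wA.png')
E
```

```text
(no output)
```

View pics/wA.png

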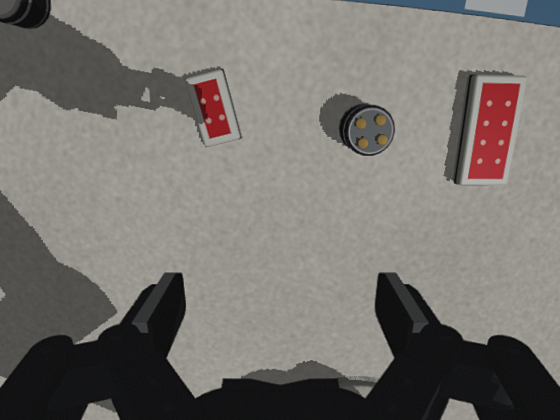

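Call:
play_rows(targets=[{"gripper":-1,"tx":0.15,"ty":0.9,"tz":0.1,"spin":0},{"gripper":-1,"tx":0.15,"ty":0.9,"tz":0.1,"spin":0},{"gripper":-1,"tx":0.15,"ty":0.9,"tz":0.1,"spin":0},{"gripper":-1,"tx":0.15,"ty":0.9,"tz":0.1,"spin":0},{"gripper":-1,"tx":0.15,"ty":0.9,"tz":0.1,"spin":0},{"gripper":-1,"tx":0.15,"ty":0.9,"tz":0.1,"spin":0}])

```text
clock: 2.45
position: [453.4, -68.6, 220.2]
ee_rot: [0.999, 0.053, -0.0, -0.0]
contact_force: [0.0, -0.8, 0.8]
gripper_width: 85.5
```

```bash
python3 - <<'E'
from h import *
snap('wrist','wB.png');s=read_state();print(s['position'],yawof(s),s['joints'])
E
```

```text
[453.35274468 -68.40773832 220.34533591] 0.10706424912710394 [ 2.06177939e-01  1.21020093e-01 -4.20205394e-01 -1.25836698e-04
 -1.02941614e+00  1.47174748e+00]
```

View pics/wB.png

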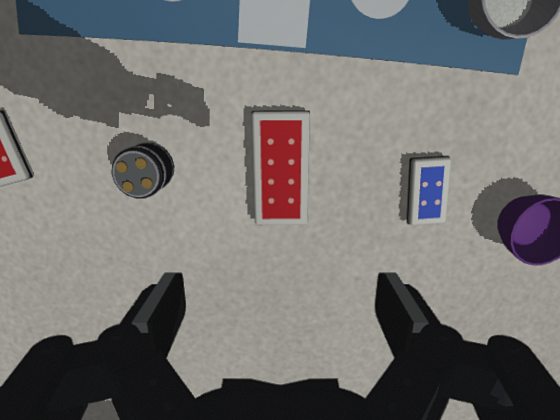

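```bash
cat > w.py <<'E'
import sys
from h import *
def masks(im):
    hsv=cv2.cvtColor(im['frame'],cv2.COLOR_RGB2HSV);H,S,V=[hsv[...,i].astype(int) for i in range(3)]
    return {'red':((H<8)|(H>172))&(S>120),'bluew':(H>112)&(H<128)&(S>120)&(V>100),'brass':(H>12)&(H<28)&(S>90)&(V>90)}
Z={'red':20,'bluew':16,'brass':46}
def meas(fn,name,z,amin=300):
    im=load(fn);m=masks(im)[name].astype(np.uint8)
    if name!='brass': m=cv2.morphologyEx(m,cv2.MORPH_CLOSE,np.ones((7,7)))
    n,l,st,c=cv2.connectedComponentsWithStats(m)
    for i in range(1,n):
        if st[i,4]<amin: continue
        pts=np.argwhere(l==i)[:,::-1]
        w=np.array([plane(im,u,v,z)[:2] for u,v in pts],np.float32);r=cv2.minAreaRect(w)
        print(fn,name,c[i].round(0),st[i,4],'mean',w.mean(0).round(1),'rect',np.round(r[0],1),np.round(r[1],1),round(r[2],1))
E
python3 - <<'E'
from w import *
meas('wA.png','red',20);meas('wA.png','red',16);meas('wA.png','brass',46,20)
meas('wB.png','red',20);meas('wB.png','brass',46,20);meas('wB.png','bluew',16)
im=load('wB.png')
print(im['frame'][30,270],im['frame'][60,150])
# mat prints partial; corners of rect near side
for uv in [(239,42),(306,48)]: print(plane(im,*uv,3))
for uv in [(263,193),(520,74)]: pass
E
```

```text
wA.png red [212. 108.] 1251 mean [454.7 227.1] rect [454.1 227. ] [54.9 23.1] 19.4
wA.png red [493. 130.] 3393 mean [464.8 -68.4] rect [463.3 -68.8] [99.1 39.6] 6.4
wA.png red [212. 108.] 1251 mean [454.5 227.9] rect [453.8 227.7] [55.6 23.4] 19.4
wA.png red [493. 130.] 3393 mean [464.8 -71. ] rect [463.2 -71.3] [100.2  40.1] 6.4
wA.png brass [380. 120.] 80 mean [462.7  61.7] rect [462.8  61.6] [8.4 8.9] 6.6
wA.png brass [361. 123.] 81 mean [457.5  79.8] rect [457.4  80.1] [9.4 8.6] 10.3
wA.png brass [382. 139.] 77 mean [444.4  56.3] rect [444.4  56.1] [8.7 8.9] 6.5
wA.png brass [363. 143.] 77 mean [439.2  74.6] rect [439.3  74.9] [8.8 8.8] 10.5
wB.png red [281. 168.] 3838 mean [465.4 -68.2] rect [463.  -68.5] [99.6 39.3] 6.5
wB.png red [  5. 163.] 304 mean [441.8 215. ] rect [445.1 211.4] [16.3 39.5] 81.6
wB.png brass [141. 163.] 87 mean [462.3  61.3] rect [462.1  61.1] [8.4 9.5] 5.8
wB.png brass [121. 167.] 85 mean [457.2  79.7] rect [457.2  79.6] [8.7 9.3] 46.7
wB.png brass [146. 183.] 82 mean [444.   56.1] rect [443.7  56.1] [8.5 8.9] 89.3
wB.png brass [127. 186.] 81 mean [438.7  74.4] rect [438.7  74.3] [9.  8.8] 46.5
wB.png bluew [431. 192.] 1103 mean [ 457.3 -226.2] rect [ 456.6 -226.3] [54.7 23.2] 10.2
[159 164 165] [152 149 141]
[578.94454111 -16.30278843   3.        ]
[580.43097419 -79.91579722   3.        ]
```

```bash
cat >> h.py <<'E'
def app(p,y,v,w):
    c,s=np.cos(y),np.sin(y);v=np.array(v)*250
    return np.array(p)+np.array([v[0]*c+v[1]*s,v[0]*s-v[1]*c,-v[2]]),y-w*np.pi/4
E
python3 - <<'E'
from h import *
p,y=app([392.8416,150.0568,245.312],.105291,[.15,.9,.1],0);print(p,y)
print(rel(p,y,[463,-68.5,20],.1126))
E
```

```text
[453.7806522  -69.75603383 220.312     ] 0.105291
(array([ 0.0372, -0.0011,  0.8012]), -0.0093)
```

Call:
play_rows(targets=[{"gripper":-1,"tx":0.037,"ty":0,"tz":0.2,"spin":-0.009},{"gripper":-1,"tx":0.037,"ty":0,"tz":0.4,"spin":-0.009},{"gripper":-1,"tx":0.037,"ty":0,"tz":0.55,"spin":-0.009},{"gripper":-1,"tx":0.037,"ty":0,"tz":0.66,"spin":-0.009},{"gripper":-1,"tx":0.037,"ty":0,"tz":0.74,"spin":-0.009},{"gripper":-1,"tx":0.037,"ty":0,"tz":0.78,"spin":-0.009},{"gripper":-1,"tx":0.037,"ty":0,"tz":0.8,"spin":-0.009},{"gripper":-1,"tx":0.037,"ty":0,"tz":0.8,"spin":-0.009}])

```text
clock: 3.5
position: [462.6, -68.6, 20.7]
ee_rot: [0.998, 0.056, 0.0, -0.0]
contact_force: [0.4, -0.1, -0.9]
gripper_width: 85.4
```

```bash
python3 - <<'E'
from h import *
snap('wrist','wC.png');s=read_state();print(s['position'],yawof(s),s['contact_force'])
E
```

```text
[462.77673888 -68.75485947  20.90907467] 0.11191995256719457 [-0.43981234 -0.51798995  0.04381023]
```

View pics/wC.png

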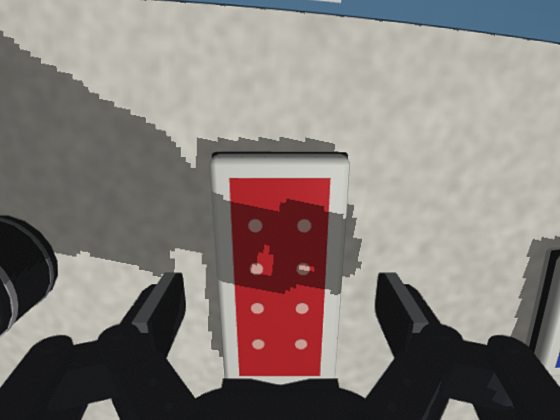

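The paddle (window centre column about 280) lies centred between the open jaws at columns 183 and 378. I'll close now, then lift a little.

Call:
play_rows(targets=[{"gripper":1,"tx":0,"ty":0,"tz":0,"spin":0},{"gripper":1,"tx":0,"ty":0,"tz":0,"spin":0},{"gripper":1,"tx":0,"ty":0,"tz":0,"spin":0},{"gripper":1,"tx":0,"ty":0,"tz":0,"spin":0},{"gripper":1,"tx":0,"ty":0,"tz":0,"spin":0},{"gripper":1,"tx":0,"ty":0,"tz":0,"spin":0}])

```text
clock: 4.3
position: [462.7, -69.2, 21.3]
ee_rot: [0.998, 0.056, 0.001, 0.0]
contact_force: [-1.5, 0.7, 6.6]
gripper_width: 54.1
```

```bash
python3 - <<'E'
from h import *
snap('wrist','wD.png');s=read_state();print(s['position'],yawof(s),s['contact_force'],s['gripper_width'])
E
```

```text
[462.70748337 -69.1477441   21.30225173] 0.11152011122788241 [-1.54811767  0.90932203  6.51605431] 54.006833941468514
```

View pics/wD.png

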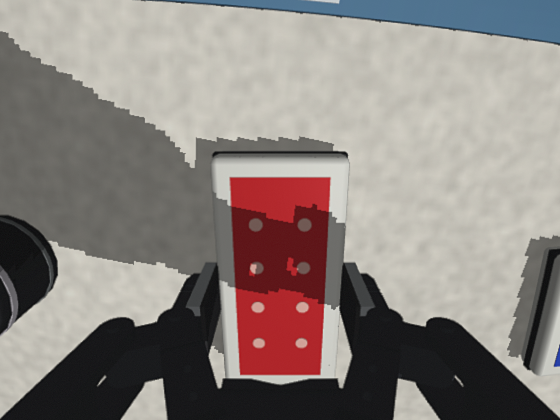

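Call:
play_rows(targets=[{"gripper":1,"tx":0,"ty":0,"tz":-0.05,"spin":0},{"gripper":1,"tx":0,"ty":0,"tz":-0.2,"spin":0},{"gripper":1,"tx":0,"ty":0,"tz":-0.4,"spin":0},{"gripper":1,"tx":0,"ty":0,"tz":-0.5,"spin":0},{"gripper":1,"tx":0.2,"ty":0,"tz":-0.5,"spin":0},{"gripper":1,"tx":0.36,"ty":0,"tz":-0.5,"spin":0.05},{"gripper":1,"tx":0.4,"ty":0,"tz":-0.5,"spin":0.1},{"gripper":1,"tx":0.4,"ty":0,"tz":-0.5,"spin":0.1},{"gripper":1,"tx":0.4,"ty":0,"tz":-0.5,"spin":0.1}])

```text
clock: 5.48
position: [560.5, -58.2, 145.3]
ee_rot: [1.0, 0.016, -0.001, -0.0]
contact_force: [-0.0, 1.1, -1.5]
gripper_width: 54.2
```

```bash
python3 - <<'E'
from h import *
snap('wrist','wE.png');s=read_state();print(s['position'],yawof(s),s['contact_force'],s['gripper_width'])
p,y=app([453.781,-69.756,220.312],.105291,[.037,0,.8],-.009);p,y=app(p,y,[.4,0,-.5],.1);print(p,y)
E
```

```text
[560.59892548 -58.17800618 145.4352437 ] 0.03287519210757036 [ 0.16949603  0.27906712 -1.30136231] 54.09472027884018
[562.34920372 -57.57152526 145.312     ] 0.03381976713083221
```

View pics/wE.png

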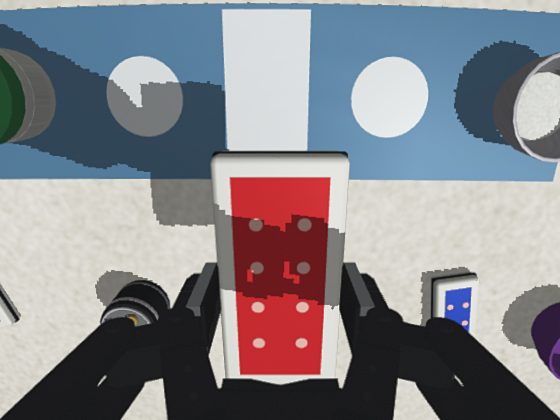

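```bash
cat > mat.py <<'E'
from h import *
def matmeas(fn,dbg=True):
    im=load(fn);hsv=cv2.cvtColor(im['frame'],cv2.COLOR_RGB2HSV);H,S,V=[hsv[...,i].astype(int) for i in range(3)]
    blue=((H>92)&(H<118)&(S>85)).astype(np.uint8)
    m=((S<60)&(V>60)).astype(np.uint8)
    cs,_=cv2.findContours(m,cv2.RETR_LIST,cv2.CHAIN_APPROX_NONE)
    for c in cs:
        if cv2.contourArea(c)<1500: continue
        w=np.array([plane(im,*q[0],3)[:2] for q in c],np.float32)
        (cx,cy),r=cv2.minEnclosingCircle(w);e=cv2.fitEllipse(w)
        print(fn,'area',cv2.contourArea(c),'px',c.mean(0).round(0),'circ',round(cx,1),round(cy,1),round(r,1),'ell',np.round(e[0],1),np.round(e[1],1))
    return im,H,S,V
if __name__=='__main__':
    im,H,S,V=matmeas('wE.png')
    # rectangle side edges rows 30..130
    for nm,rng in [('L',(205,245)),('R',(290,330))]:
        P=[]
        for r in range(30,140,4):
            row=S[r,rng[0]:rng[1]].astype(float);g=np.abs(np.diff(row));k=g.argmax();P.append(plane(im,rng[0]+k+.5,r,3)[:2])
        P=np.array(P);a,b=np.polyfit(P[:,0],P[:,1],1);print(nm,np.degrees(np.arctan(a)),'y at 641',a*641+b, 'res',np.abs(P[:,1]-a*P[:,0]-b).max())
    for nm,rr in [('near',(150,200)),('far',(0,25))]:
        for cols in [range(70,150,6),range(360,460,6)]:
            P=[]
            for c in cols:
                col=S[rr[0]:rr[1],c].astype(float);g=np.abs(np.diff(col));k=g.argmax();P.append(plane(im,c,rr[0]+k+.5,3)[:2])
            P=np.array(P);a,b=np.polyfit(P[:,1],P[:,0],1);print(nm,'slope',a,'x at y=-47',b-47*a,np.abs(P[:,0]-a*P[:,1]-b).max())
E
python3 mat.py
```

```text
wE.png area 18333.5 px [[280. 272.]] circ 472.7 -61.4 113.5 ell [473.7 -61.3] [ 96.2 264.5]
wE.png area 4803.5 px [[389.  97.]] circ 643.4 -140.6 30.4 ell [ 643.4 -140.6] [59.8 59.9]
wE.png area 4753.5 px [[144.  96.]] circ 637.9 50.1 30.3 ell [637.8  50. ] [59.8 59.9]
wE.png area 98327.0 px [[302. 265.]] circ 406.2 -62.1 347.6 ell [470.3 -77.1] [365.4 569.7]
wE.png area 2508.5 px [[27. 96.]] circ 635.7 158.8 37.5 ell [636.4 151.8] [57.6 68.2]
wE.png area 11898.5 px [[266.  79.]] circ 650.3 -45.4 60.7 ell [650.4 -45. ] [ 73.5 126.9]
wE.png area 3000.0 px [[280.   3.]] circ 706.3 -53.1 209.8 ell [710.1 -61.5] [  8.4 465.3]
L 1.5211274279977094 y at 641 -12.878258977120083 res 0.5285638541634654
R 1.7770285803366044 y at 641 -77.58304854784659 res 0.48023514522648725
near slope -0.02935212924280223 x at y=-47 575.5609294193135 0.013018757989357255
near slope -0.03792034560613989 x at y=-47 574.7910238502425 0.017998255907968996
far slope -0.028480506719340205 x at y=-47 705.5926653400605 0.44108872959702694
far slope -0.027865670258298305 x at y=-47 705.8303348709621 0.30530243434373006
```

```bash
python3 - <<'E'
from w import *
meas('wD.png','red',20);meas('wC.png','red',20);meas('wE.png','red',145.4-21.3+20)
E
```

```text
wD.png red [280. 272.] 16974 mean [468.2 -68.8] rect [462.5 -69.4] [100.   40.1] 6.4
wC.png red [279. 273.] 17177 mean [468.2 -68.1] rect [462.4 -68.7] [100.2  40.1] 6.4
wE.png red [280. 272.] 16934 mean [566.2 -58.3] rect [560.3 -58.5] [100.  40.] 2.0
```

```bash
python3 - <<'E'
from h import *
print(rel([560.3,-58.5,145.4],.0338,[640.6,-45.2,25],.0293))
E
```

```text
(array([ 0.3228, -0.0423,  0.4816]), 0.0057)
```

Call:
play_rows(targets=[{"gripper":1,"tx":0.16,"ty":-0.02,"tz":0,"spin":0.006},{"gripper":1,"tx":0.323,"ty":-0.042,"tz":0,"spin":0.006},{"gripper":1,"tx":0.323,"ty":-0.042,"tz":0.2,"spin":0.006},{"gripper":1,"tx":0.323,"ty":-0.042,"tz":0.36,"spin":0.006},{"gripper":1,"tx":0.323,"ty":-0.042,"tz":0.42,"spin":0.006},{"gripper":1,"tx":0.323,"ty":-0.042,"tz":0.44,"spin":0.006},{"gripper":1,"tx":0.323,"ty":-0.042,"tz":0.44,"spin":0.006},{"gripper":1,"tx":0.323,"ty":-0.042,"tz":0.44,"spin":0.006}])

```text
clock: 6.52
position: [643.1, -44.7, 37.2]
ee_rot: [1.0, 0.014, 0.002, -0.0]
contact_force: [0.8, 0.5, -1.5]
gripper_width: 54.6
```

```bash
python3 - <<'E'
from w import *
snap('wrist','wF.png');s=read_state();print(s['position'],yawof(s),s['contact_force'],s['gripper_width'])
meas('wF.png','red',s['position'][2]-1.3)
E
```

```text
[642.93718254 -44.7482411   37.03369201] 0.028248094242770628 [ 0.23126038 -0.13568802 -2.87923405] 54.34025704215253
wF.png red [280. 272.] 16927 mean [648.7 -44.9] rect [642.8 -45.1] [100.  40.] 1.7
```

View pics/wF.png

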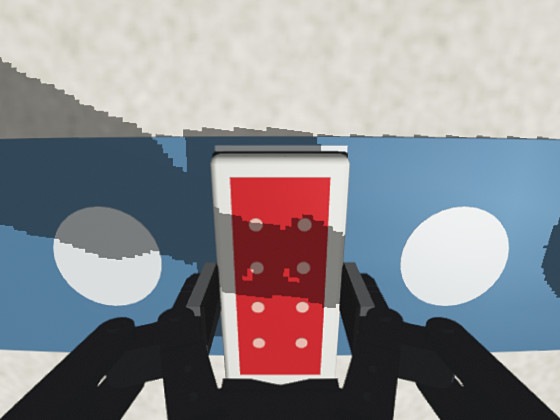

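```bash
python3 - <<'E'
from mat import *
matmeas('wF.png')
print(rel([642.8,-45.1,37.03],.0293,[640.6,-45.2,24.6],.0293))
E
```

```text
wF.png area 2355.5 px [[535. 373.]] circ 549.4 -211.3 45.0 ell [ 560.1 -215. ] [31.9 81.7]
wF.png area 2403.0 px [[ 24. 373.]] circ 539.3 115.9 45.5 ell [549.7 120.5] [32.5 82.2]
wF.png area 8217.0 px [[454. 256.]] circ 643.0 -141.0 30.4 ell [ 643.1 -141. ] [60.  60.1]
wF.png area 8212.0 px [[107. 256.]] circ 637.4 50.0 30.4 ell [637.4  49.9] [60.  60.2]
wF.png area 18331.5 px [[280. 272.]] circ 622.7 -45.7 68.1 ell [623.4 -45.6] [ 57.9 158.7]
wF.png area 30073.0 px [[280. 277.]] circ 620.8 -45.7 82.4 ell [620.1 -45.6] [ 89.1 173.4]
wF.png area 76388.5 px [[280.  69.]] circ 707.0 -42.9 139.8 ell [735.4 -42. ] [ 65.6 373.7]
(array([-0.0088,  0.0001,  0.0497]), -0.0)
```

Call:
play_rows(targets=[{"gripper":1,"tx":-0.01,"ty":0.001,"tz":0.02,"spin":0},{"gripper":1,"tx":-0.01,"ty":0.001,"tz":0.04,"spin":0},{"gripper":1,"tx":-0.01,"ty":0.001,"tz":0.05,"spin":0},{"gripper":1,"tx":-0.01,"ty":0.001,"tz":0.05,"spin":0},{"gripper":1,"tx":-0.01,"ty":0.001,"tz":0.05,"spin":0}])

```text
clock: 7.2
position: [639.2, -45.2, 24.4]
ee_rot: [1.0, 0.014, -0.0, 0.0]
contact_force: [-4.7, 2.0, 7.9]
gripper_width: 53.9
```

```bash
python3 - <<'E'
from w import *
from mat import *
snap('wrist','wG.png');s=read_state();print(s['position'],yawof(s),s['contact_force'],s['gripper_width'])
meas('wG.png','red',23);matmeas('wG.png')
E
```

```text
[639.2224016  -45.2081547   24.41734313] 0.028480805961672215 [-3.65121696  1.43902003  7.10742133] 54.06242997340322
wG.png red [280. 272.] 16919 mean [644.8 -45.4] rect [638.9 -45.6] [100.2  40.1] 1.7
wG.png area 1717.0 px [[539. 380.]] circ 554.9 -203.5 36.1 ell [ 563.6 -206.3] [25.7 65.6]
wG.png area 1752.5 px [[ 20. 380.]] circ 545.5 107.1 36.7 ell [554.1 110.7] [26.1 66.5]
wG.png area 9418.5 px [[467. 260.]] circ 643.0 -141.0 30.4 ell [ 643. -141.] [60.  60.2]
wG.png area 9433.5 px [[ 93. 260.]] circ 637.3 49.9 30.4 ell [637.4  50. ] [60.1 60.3]
wG.png area 18239.0 px [[280. 273.]] circ 626.3 -46.0 62.7 ell [626.9 -45.9] [ 53.4 146.1]
wG.png area 32057.5 px [[280. 271.]] circ 628.5 -45.9 79.6 ell [627.9 -45.9] [ 81.8 169.5]
wG.png area 73141.0 px [[280.  66.]] circ 705.8 -43.4 128.0 ell [731.8 -42.5] [ 57.4 346.8]
```

Call:
play_rows(targets=[{"gripper":1,"tx":0.005,"ty":0,"tz":-0.012,"spin":0},{"gripper":1,"tx":0.005,"ty":0,"tz":-0.012,"spin":0},{"gripper":1,"tx":0.005,"ty":0,"tz":-0.012,"spin":0},{"gripper":1,"tx":0.005,"ty":0,"tz":-0.001,"spin":0},{"gripper":1,"tx":0.005,"ty":0,"tz":-0.001,"spin":0},{"gripper":1,"tx":0.005,"ty":0,"tz":-0.001,"spin":0}])

```text
clock: 8.0
position: [640.9, -45.2, 24.4]
ee_rot: [1.0, 0.014, 0.0, 0.0]
contact_force: [-2.7, 0.2, 6.6]
gripper_width: 54.3
```

```bash
python3 - <<'E'
from w import *
snap('wrist','wG2.png');s=read_state();print(s['position'],yawof(s),s['contact_force'],s['gripper_width'])
meas('wG2.png','red',23)
E
```

```text
[640.84177268 -45.16901791  24.42187919] 0.02844334371014268 [-2.89229725  0.34821746  6.96895924] 54.038613716987605
wG2.png red [280. 272.] 16929 mean [646.4 -45.3] rect [640.5 -45.5] [100.1  40.1] 1.7
```

Call:
play_rows(targets=[{"gripper":-1,"tx":0,"ty":0,"tz":0,"spin":0},{"gripper":-1,"tx":0,"ty":0,"tz":0,"spin":0},{"gripper":-1,"tx":0,"ty":0,"tz":0,"spin":0},{"gripper":-1,"tx":0,"ty":0,"tz":0,"spin":0},{"gripper":-1,"tx":0,"ty":0,"tz":-0.1,"spin":0},{"gripper":-1,"tx":0,"ty":0,"tz":-0.3,"spin":0},{"gripper":-1,"tx":0,"ty":0,"tz":-0.5,"spin":0},{"gripper":-1,"tx":-0.2,"ty":0,"tz":-0.6,"spin":0},{"gripper":-1,"tx":-0.3,"ty":0,"tz":-0.6,"spin":0},{"gripper":-1,"tx":-0.3,"ty":0,"tz":-0.6,"spin":0},{"gripper":-1,"tx":-0.3,"ty":0,"tz":-0.6,"spin":0}])

```text
clock: 9.43
position: [566.5, -47.2, 173.1]
ee_rot: [1.0, 0.014, 0.0, 0.0]
contact_force: [0.1, 1.2, -0.6]
gripper_width: 85.4
```

```bash
python3 - <<'E'
from w import *
from mat import *
snap('wrist','wH.png');s=read_state();print(s['position'],yawof(s),s['contact_force'],s['gripper_width'])
meas('wH.png','red',23);matmeas('wH.png')
print(rel(s['position'],yawof(s),[450,150,185],.338))
E
```

```text
[566.64138707 -47.19296669 172.79161676] 0.02812010582918008 [-0.13123086  0.03407244  0.76946493] 85.63736567333231
wH.png red [280. 100.] 6392 mean [644.  -45.2] rect [641.5 -45.2] [98.7 39.6] 1.7
wH.png red [ 11. 295.] 780 mean [454.3 218.8] rect [457.5 223. ] [54.6 26. ] 19.4
wH.png area 3871.0 px [[390. 104.]] circ 643.6 -140.6 30.4 ell [ 643.5 -140.6] [59.6 59.9]
wH.png area 3869.0 px [[169. 104.]] circ 637.7 50.0 30.4 ell [637.8  50. ] [59.6 60. ]
wH.png area 94226.0 px [[302. 259.]] circ 415.5 -50.6 357.1 ell [479.4 -54.4] [354.9 613.1]
wH.png area 1726.5 px [[ 63. 100.]] circ 637.7 159.2 37.6 ell [637.2 170.1] [70.7 90.8]
wH.png area 6778.5 px [[280. 100.]] circ 641.0 -45.2 58.4 ell [641.2 -45.2] [ 49.4 138.5]
wH.png area 11075.0 px [[280.  99.]] circ 640.7 -45.4 68.5 ell [641.3 -45.3] [ 72.6 152.1]
wH.png area 13066.0 px [[280.  12.]] circ 705.6 -42.9 234.4 ell [714.3 -23.8] [  18.3 3143.8]
(array([-0.4442, -0.8016, -0.0488]), np.float64(-0.3946))
```

View pics/wH.png

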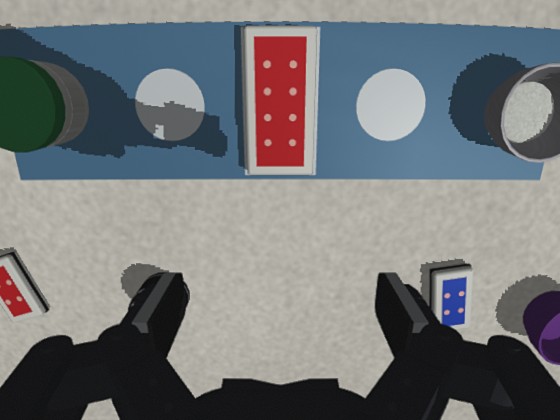

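Call:
play_rows(targets=[{"gripper":-1,"tx":-0.44,"ty":-0.8,"tz":-0.05,"spin":-0.395},{"gripper":-1,"tx":-0.44,"ty":-0.8,"tz":-0.05,"spin":-0.395},{"gripper":-1,"tx":-0.44,"ty":-0.8,"tz":-0.05,"spin":-0.395},{"gripper":-1,"tx":-0.44,"ty":-0.8,"tz":-0.05,"spin":-0.395},{"gripper":-1,"tx":-0.44,"ty":-0.8,"tz":-0.05,"spin":-0.395},{"gripper":-1,"tx":-0.44,"ty":-0.8,"tz":-0.05,"spin":-0.395},{"gripper":-1,"tx":-0.44,"ty":-0.8,"tz":-0.05,"spin":-0.395}])

```text
clock: 10.35
position: [450.8, 148.9, 185.2]
ee_rot: [0.986, 0.168, -0.0, 0.0]
contact_force: [-0.6, -0.5, -0.8]
gripper_width: 85.6
```

```bash
python3 - <<'E'
from w import *
snap('wrist','wI.png');s=read_state();print(s['position'],yawof(s))
meas('wI.png','red',16)
print(rel(s['position'],yawof(s),[454,227.5,60],.3386))
E
```

```text
[450.77551181 148.80087759 185.19026385] 0.3364098591674219
wI.png red [549.  90.] 1254 mean [613.1 -42.8] rect [614.2 -36.3] [65.3 28.8] 32.5
wI.png red [198. 156.] 1604 mean [454.4 227.6] rect [453.8 227.4] [55.1 23.5] 19.8
(array([ 0.1161, -0.2929,  0.5008]), np.float64(-0.0028))
```

Call:
play_rows(targets=[{"gripper":-1,"tx":0.06,"ty":-0.15,"tz":0.1,"spin":-0.005},{"gripper":-1,"tx":0.116,"ty":-0.293,"tz":0.2,"spin":-0.005},{"gripper":-1,"tx":0.116,"ty":-0.293,"tz":0.4,"spin":-0.005},{"gripper":-1,"tx":0.116,"ty":-0.293,"tz":0.5,"spin":-0.005},{"gripper":-1,"tx":0.116,"ty":-0.293,"tz":0.5,"spin":-0.005},{"gripper":-1,"tx":0.116,"ty":-0.293,"tz":0.5,"spin":-0.005}])

```text
clock: 11.15
position: [454.4, 228.4, 61.5]
ee_rot: [0.985, 0.17, 0.001, -0.0]
contact_force: [0.5, -0.5, -0.8]
gripper_width: 85.3
```

```bash
python3 - <<'E'
from w import *
snap('wrist','wJ.png');s=read_state();print(s['position'],yawof(s))
meas('wJ.png','red',16)
print(rel(s['position'],yawof(s),[453.8,227.4,18],.342))
E
```

```text
[454.39684465 228.65445864  61.88422591] 0.3416034313751254
wJ.png red [282. 244.] 3464 mean [454.9 227.5] rect [453.7 227. ] [55.2 23.6] 19.5
(array([-0.0039,  0.0039,  0.1755]), np.float64(-0.0005))
```

View pics/wJ.png

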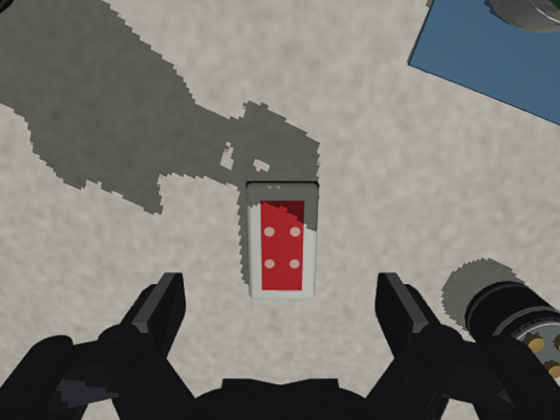

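Call:
play_rows(targets=[{"gripper":-1,"tx":-0.004,"ty":0.004,"tz":0.1,"spin":0},{"gripper":-1,"tx":-0.004,"ty":0.004,"tz":0.15,"spin":0},{"gripper":-1,"tx":-0.004,"ty":0.004,"tz":0.15,"spin":0},{"gripper":-1,"tx":-0.004,"ty":0.004,"tz":0.15,"spin":0},{"gripper":1,"tx":-0.004,"ty":0.004,"tz":0.15,"spin":0},{"gripper":1,"tx":-0.004,"ty":0.004,"tz":0.15,"spin":0},{"gripper":1,"tx":-0.004,"ty":0.004,"tz":0.15,"spin":0},{"gripper":1,"tx":-0.004,"ty":0.004,"tz":0.15,"spin":0},{"gripper":1,"tx":-0.004,"ty":0.004,"tz":0.15,"spin":0},{"gripper":1,"tx":-0.004,"ty":0.004,"tz":0.15,"spin":0}])

```text
clock: 12.45
position: [452.9, 227.3, 23.8]
ee_rot: [0.985, 0.17, 0.0, -0.0]
contact_force: [-0.6, -0.8, 4.8]
gripper_width: 37.9
```

```bash
python3 - <<'E'
from w import *
im=snap('wrist','wK.png');s=read_state();print(s['position'],yawof(s),s['contact_force'],s['gripper_width'])
meas('wK.png','red',16)
E
```

```text
[452.93656034 227.29163332  23.81581816] 0.34261551176904065 [-1.004441   -0.42090508  5.78952813] 37.34061457705594
wK.png red [280. 274.] 5115 mean [455.2 228. ] rect [453.5 227.4] [55.9 23.8] 19.6
```

View pics/wK.png

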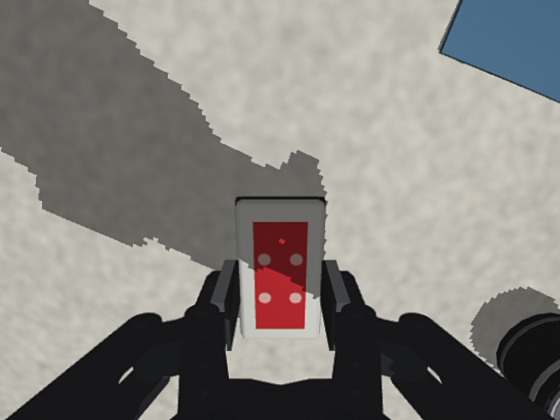

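```bash
python3 - <<'E'
from w import *
s=read_state()
print(rel(s['position'],yawof(s),[540,30,150],.0293))
E
```

```text
(array([ 0.0629,  0.8603, -0.5047]), np.float64(0.3989))
```

Call:
play_rows(targets=[{"gripper":1,"tx":0,"ty":0,"tz":-0.05,"spin":0},{"gripper":1,"tx":0,"ty":0,"tz":-0.2,"spin":0},{"gripper":1,"tx":0,"ty":0,"tz":-0.4,"spin":0},{"gripper":1,"tx":0,"ty":0,"tz":-0.5,"spin":0},{"gripper":1,"tx":0,"ty":0,"tz":-0.5,"spin":0}])

```text
clock: 13.12
position: [453.5, 227.8, 150.6]
ee_rot: [0.985, 0.17, 0.002, -0.002]
contact_force: [-0.2, 0.6, -1.1]
gripper_width: 37.5
```

```bash
python3 - <<'E'
from w import *
im=snap('wrist','wL.png');s=read_state();print(s['position'],yawof(s),s['contact_force'],s['gripper_width'])
meas('wL.png','red',s['position'][2]-7.8)
print(rel(s['position'],yawof(s),[540,30,150],.0293))
E
```

```text
[452.5576319  227.09249251 148.81229109] 0.34177451543147447 [ 0.07658054 -0.27871597 -1.141176  ] 37.76845808122473
wL.png red [280. 273.] 5064 mean [455.1 228.4] rect [453.2 227.7] [56.4 24.1] 19.6
(array([ 0.0653,  0.86  , -0.0048]), np.float64(0.3979))
```

View pics/wL.png

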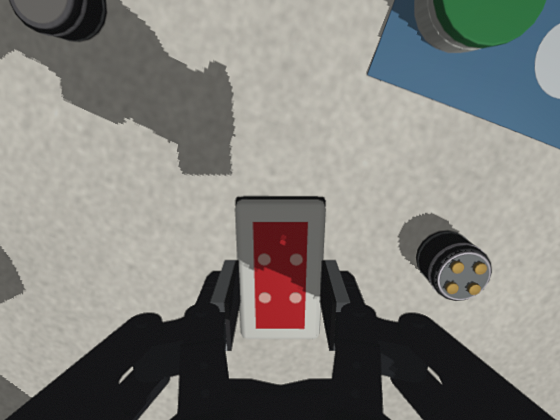

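The red paddle is held firmly (window at (280,274), unchanged in the hand). Carrying it over.

Call:
play_rows(targets=[{"gripper":1,"tx":0.03,"ty":0.2,"tz":0,"spin":0.1},{"gripper":1,"tx":0.06,"ty":0.4,"tz":0,"spin":0.2},{"gripper":1,"tx":0.065,"ty":0.6,"tz":0,"spin":0.3},{"gripper":1,"tx":0.065,"ty":0.8,"tz":0,"spin":0.4},{"gripper":1,"tx":0.065,"ty":0.86,"tz":0,"spin":0.4},{"gripper":1,"tx":0.065,"ty":0.86,"tz":0,"spin":0.4},{"gripper":1,"tx":0.065,"ty":0.86,"tz":0,"spin":0.4}])

```text
clock: 14.05
position: [539.5, 30.7, 147.4]
ee_rot: [1.0, 0.015, -0.001, 0.0]
contact_force: [-0.3, 0.7, -0.2]
gripper_width: 37.6
```

```bash
python3 - <<'E'
from w import *
s=read_state();print(s['position'],yawof(s))
print(rel(s['position'],yawof(s),[625,-45.5,105],.0293))
E
```

```text
[539.53829534  30.70606806 147.43882574] 0.029227337527572814
(array([0.3328, 0.3147, 0.1698]), np.float64(-0.0001))
```

Call:
play_rows(targets=[{"gripper":1,"tx":0.15,"ty":0.15,"tz":0,"spin":0},{"gripper":1,"tx":0.33,"ty":0.315,"tz":0,"spin":0},{"gripper":1,"tx":0.33,"ty":0.315,"tz":0.1,"spin":0},{"gripper":1,"tx":0.33,"ty":0.315,"tz":0.16,"spin":0},{"gripper":1,"tx":0.33,"ty":0.315,"tz":0.16,"spin":0},{"gripper":1,"tx":0.33,"ty":0.315,"tz":0.16,"spin":0}])

```text
clock: 14.8
position: [625.1, -45.5, 109.0]
ee_rot: [1.0, 0.015, 0.001, 0.0]
contact_force: [-0.1, 0.1, -0.9]
gripper_width: 37.4
```

```bash
python3 - <<'E'
from w import *
from mat import *
im=snap('wrist','wM.png');s=read_state();print(s['position'],yawof(s),s['contact_force'],s['gripper_width'])
meas('wM.png','red',s['position'][2]-7.8);matmeas('wM.png')
print(rel(s['position'],yawof(s),[640,-45.3,60],.0293))
E
```

```text
[625.21864417 -45.62345743 109.31158618] 0.02961731631243387 [-0.56645249  0.83102235 -0.78087288] 37.880203118457324
wM.png red [280. 158.] 4507 mean [681.5 -44.2] rect [681.2 -44.2] [30.6 25.2] 1.8
wM.png red [280. 273.] 5069 mean [627.9 -45.7] rect [626.1 -45.8] [55.2 23.7] 1.7
wM.png area 15759.0 px [[475. 316.]] circ 498.1 -211.6 135.3 ell [ 526.  -232.4] [111.4 244.7]
wM.png area 16359.0 px [[ 82. 317.]] circ 482.7 119.6 144.3 ell [509.9 137.5] [116.7 255.5]
wM.png area 5744.0 px [[280. 274.]] circ 568.5 -47.7 53.1 ell [568.7 -47.5] [ 48.1 121.2]
wM.png area 16217.0 px [[280. 295.]] circ 546.0 -48.3 92.9 ell [537.5 -48.5] [ 90.8 210.9]
wM.png area 2801.5 px [[545. 208.]] circ 629.9 -258.8 42.7 ell [ 633.5 -246.6] [32.9 89.1]
wM.png area 4980.0 px [[410. 190.]] circ 643.2 -140.9 30.4 ell [ 643.2 -140.8] [59.7 60. ]
wM.png area 4980.0 px [[150. 189.]] circ 637.6 49.8 30.4 ell [637.6  49.9] [59.8 60. ]
wM.png area 2871.5 px [[ 27. 189.]] circ 632.4 157.2 38.9 ell [636.1 144.4] [41.9 75.8]
wM.png area 3674.5 px [[281. 152.]] circ 668.9 -44.6 45.6 ell [668.2 -44.7] [70.3 73.3]
wM.png area 54863.5 px [[280.  49.]] circ 705.5 -43.0 194.8 ell [735.7 -43.1] [ 64.9 575.9]
(array([0.0591, 0.0005, 0.1972]), np.float64(0.0004))
```

View pics/wM.png

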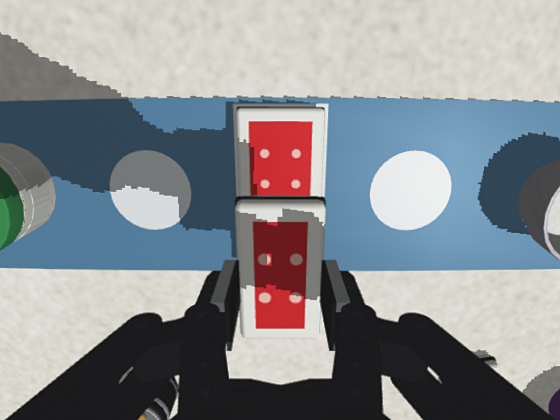

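Call:
play_rows(targets=[{"gripper":1,"tx":0.03,"ty":-0.001,"tz":0.1,"spin":0},{"gripper":1,"tx":0.059,"ty":-0.001,"tz":0.19,"spin":0},{"gripper":1,"tx":0.059,"ty":-0.001,"tz":0.21,"spin":0},{"gripper":1,"tx":0.059,"ty":-0.001,"tz":0.21,"spin":0},{"gripper":1,"tx":0.059,"ty":-0.001,"tz":0.21,"spin":0},{"gripper":1,"tx":0.059,"ty":-0.001,"tz":0.21,"spin":0}])

```text
clock: 15.6
position: [639.9, -45.8, 56.5]
ee_rot: [1.0, 0.014, 0.001, -0.0]
contact_force: [0.4, 1.0, 0.5]
gripper_width: 37.9
```

```bash
python3 - <<'E'
from w import *
im=snap('wrist','wN.png');s=read_state();print(s['position'],yawof(s),s['contact_force'],s['gripper_width'])
meas('wN.png','red',s['position'][2]-7.8)
print(rel(s['position'],yawof(s),[640,-45.3,47.2],.0293))
E
```

```text
[639.82558988 -45.77415917  56.34166276] 0.028009388855620536 [-0.2031933   0.39681705 -0.34673263] 37.55315072714689
wN.png red [279. 177.] 2850 mean [688.3 -44.2] rect [687.9 -44.2] [15.5 33.6] 1.7
wN.png red [280. 273.] 5063 mean [642.4 -46.1] rect [640.4 -46.1] [55.9 23.9] 1.5
(array([ 0.0008, -0.0019,  0.0366]), np.float64(-0.0016))
```

Call:
play_rows(targets=[{"gripper":1,"tx":0.002,"ty":-0.003,"tz":0.02,"spin":-0.002},{"gripper":1,"tx":0.002,"ty":-0.003,"tz":0.03,"spin":-0.002},{"gripper":1,"tx":0.002,"ty":-0.003,"tz":0.037,"spin":-0.002},{"gripper":1,"tx":0.002,"ty":-0.003,"tz":0.037,"spin":-0.002},{"gripper":1,"tx":0.002,"ty":-0.003,"tz":0.037,"spin":-0.002}])

```text
clock: 16.27
position: [639.8, -45.0, 46.8]
ee_rot: [1.0, 0.015, -0.0, 0.0]
contact_force: [-2.9, 0.9, 5.9]
gripper_width: 37.6
```

```bash
python3 - <<'E'
from w import *
im=snap('wrist','wO.png');s=read_state();print(s['position'],yawof(s),s['contact_force'],s['gripper_width'])
meas('wO.png','red',39)
E
```

```text
[639.75198047 -45.03940325  46.8649884 ] 0.02974958183152641 [-3.26846137  0.66007744  5.84853342] 37.88140886902692
wO.png red [280. 179.] 2740 mean [687.3 -44.1] rect [686.8 -44.1] [14.2 35.7] 1.8
wO.png red [280. 273.] 5095 mean [642.3 -45.3] rect [640.3 -45.3] [56.  23.8] 1.7
```

View pics/wO.png

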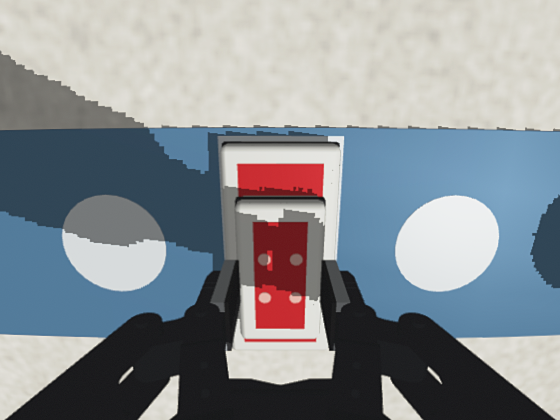

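Call:
play_rows(targets=[{"gripper":-1,"tx":0,"ty":0,"tz":0,"spin":0},{"gripper":-1,"tx":0,"ty":0,"tz":0,"spin":0},{"gripper":-1,"tx":0,"ty":0,"tz":0,"spin":0},{"gripper":-1,"tx":0,"ty":0,"tz":0,"spin":0},{"gripper":-1,"tx":0,"ty":0,"tz":-0.1,"spin":0},{"gripper":-1,"tx":0,"ty":0,"tz":-0.3,"spin":0},{"gripper":-1,"tx":0,"ty":0,"tz":-0.5,"spin":0},{"gripper":-1,"tx":-0.2,"ty":0,"tz":-0.55,"spin":0},{"gripper":-1,"tx":-0.3,"ty":0,"tz":-0.55,"spin":0},{"gripper":-1,"tx":-0.3,"ty":0,"tz":-0.55,"spin":0},{"gripper":-1,"tx":-0.3,"ty":0,"tz":-0.55,"spin":0}])

```text
clock: 17.7
position: [565.8, -47.2, 184.0]
ee_rot: [1.0, 0.015, 0.001, 0.0]
contact_force: [-0.4, 0.1, -0.4]
gripper_width: 85.1
```

```bash
python3 - <<'E'
from w import *
from mat import *
snap('wrist','wP.png');s=read_state();print(s['position'],yawof(s),s['contact_force'],s['gripper_width'],s['joints'])
meas('wP.png','red',39);meas('wP.png','red',23);matmeas('wP.png')
print(rel(s['position'],yawof(s),[520,190,185],.0))
E
```

```text
[565.94190165 -47.18728036 183.68454291] 0.0296815324334907 [-0.43781317  0.89197019  0.82580371] 85.394152609405 [ 2.02169315e-01  3.40233315e-01 -2.24574645e-01  2.69241959e-04
 -1.00558094e+00  1.39816435e+00]
wP.png red [280.  46.] 850 mean [683.1 -44.3] rect [682.8 -44.3] [11.9 37. ] 1.8
wP.png red [280. 102.] 2218 mean [642.4 -45.1] rect [641.5 -45.1] [55.4 23.3] 1.3
wP.png red [280. 156.] 585 mean [600.1 -46.5] rect [600.1 -46.5] [ 9.9 36.3] 1.8
wP.png red [280.  46.] 850 mean [685.3 -44.3] rect [684.9 -44.3] [12.6 39.1] 1.8
wP.png red [280. 102.] 2218 mean [642.1 -45.1] rect [641.2 -45.1] [58.6 24.7] 1.3
wP.png red [280. 156.] 585 mean [597.4 -46.6] rect [597.4 -46.6] [10.5 38.4] 1.8
wP.png area 3618.5 px [[387. 104.]] circ 643.3 -140.6 30.4 ell [ 643.4 -140.6] [59.6 59.9]
wP.png area 3623.0 px [[173. 103.]] circ 638.0 49.9 30.4 ell [637.9  50. ] [59.8 59.9]
wP.png area 2395.0 px [[280. 103.]] circ 640.3 -45.3 35.0 ell [640.3 -45.1] [31.6 81.5]
wP.png area 1529.0 px [[71. 99.]] circ 637.9 158.8 37.3 ell [637.  174.5] [72.8 98.7]
wP.png area 97338.5 px [[330. 249.]] circ 415.2 -50.7 372.4 ell [479.5 -61. ] [371.5 654.4]
wP.png area 10354.0 px [[280.  98.]] circ 640.7 -45.2 68.8 ell [641.2 -45.3] [ 72.7 152.5]
wP.png area 14080.5 px [[280.  13.]] circ 705.9 -42.7 243.2 ell [  770.6 -1859. ] [  44.9 4087. ]
(array([-0.1555, -0.9538, -0.0053]), np.float64(0.0378))
```

View pics/wP.png

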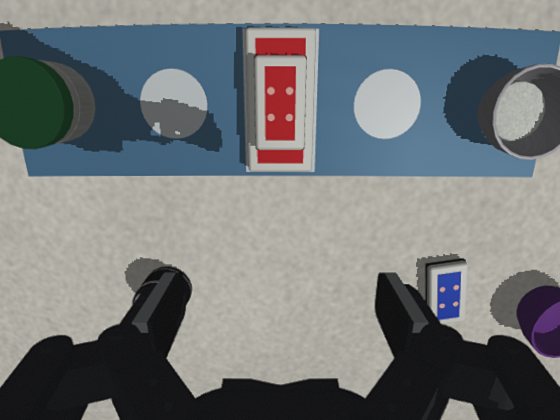

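Call:
play_rows(targets=[{"gripper":-1,"tx":-0.16,"ty":-0.95,"tz":0,"spin":0.04},{"gripper":-1,"tx":-0.16,"ty":-0.95,"tz":0,"spin":0.04},{"gripper":-1,"tx":-0.16,"ty":-0.95,"tz":0,"spin":0.04},{"gripper":-1,"tx":-0.16,"ty":-0.95,"tz":0,"spin":0.04},{"gripper":-1,"tx":-0.16,"ty":-0.95,"tz":0,"spin":0.04},{"gripper":-1,"tx":-0.16,"ty":-0.95,"tz":0,"spin":0.04}])

```text
clock: 18.5
position: [518.4, 189.2, 183.2]
ee_rot: [1.0, -0.001, -0.0, 0.0]
contact_force: [0.9, -0.2, -0.7]
gripper_width: 85.0
```

Call:
play_rows(targets=[{"gripper":-1,"tx":0.06,"ty":-0.9,"tz":0,"spin":0},{"gripper":-1,"tx":0.06,"ty":-0.9,"tz":0,"spin":0},{"gripper":-1,"tx":0.06,"ty":-0.9,"tz":0,"spin":0},{"gripper":-1,"tx":0.06,"ty":-0.9,"tz":0,"spin":0},{"gripper":-1,"tx":0.06,"ty":-0.9,"tz":0,"spin":0},{"gripper":-1,"tx":0.06,"ty":-0.9,"tz":0,"spin":0}])

```text
clock: 19.25
position: [534.0, 412.4, 183.2]
ee_rot: [1.0, -0.002, -0.0, 0.001]
contact_force: [0.1, -0.9, -0.3]
gripper_width: 85.6
```

```bash
python3 - <<'E'
from w import *
snap('wrist','wQ.png');s=read_state();print(s['position'],yawof(s),s['joints'])
E
```

```text
[534.00168463 412.13874498 183.54556124] -0.003944322822536521 [ 8.96479326e-01  5.12369310e-01  5.64475364e-02  8.12251748e-06
 -1.11595982e+00  6.70369391e-01]
```

View pics/wQ.png

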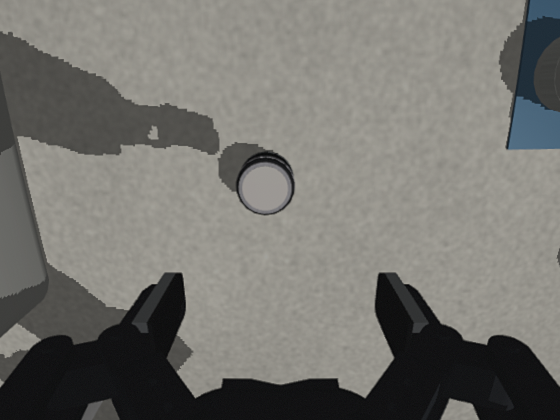

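```bash
cat >> w.py <<'E'
def disc(fn,seed,z=42,thr=110):
    im=load(fn);g=im['frame'].max(2);m=(g>thr).astype(np.uint8)
    n,l,st,c=cv2.connectedComponentsWithStats(m,connectivity=4);i=l[seed[1],seed[0]]
    cs,_=cv2.findContours((l==i).astype(np.uint8),cv2.RETR_EXTERNAL,cv2.CHAIN_APPROX_NONE)
    w=np.array([plane(im,*q[0],z)[:2] for q in cs[0]],np.float32);e=cv2.fitEllipse(w)
    print(fn,c[i].round(1),st[i,4],'disc',np.round(e[0],1),np.round(e[1],1));return e[0]
E
python3 - <<'E'
from w import *
c=disc('wQ.png',(262,180));disc('wQ.png',(262,180),thr=95)
s=read_state();print(rel(s['position'],yawof(s),[c[0],c[1],80],0))
E
```

```text
wQ.png [264.8 187.5] 2033 disc [541.9 424.5] [42.1 42.6]
wQ.png [264.7 187.5] 2086 disc [541.8 424.6] [42.9 42.9]
(array([ 0.0313, -0.0494,  0.4142]), np.float64(-0.005))
```

Call:
play_rows(targets=[{"gripper":-1,"tx":0.031,"ty":-0.049,"tz":0.15,"spin":-0.005},{"gripper":-1,"tx":0.031,"ty":-0.049,"tz":0.3,"spin":-0.005},{"gripper":-1,"tx":0.031,"ty":-0.049,"tz":0.4,"spin":-0.005},{"gripper":-1,"tx":0.031,"ty":-0.049,"tz":0.4,"spin":-0.005},{"gripper":-1,"tx":0.031,"ty":-0.049,"tz":0.4,"spin":-0.005}])

```text
clock: 19.92
position: [542.3, 425.9, 85.6]
ee_rot: [1.0, 0.001, 0.001, -0.001]
contact_force: [-0.9, 0.1, 0.6]
gripper_width: 85.4
```

```bash
python3 - <<'E'
from w import *
snap('wrist','wR.png');s=read_state();print(s['position'],yawof(s))
c=disc('wR.png',(280,255));
print(rel(s['position'],yawof(s),[c[0],c[1],26],0))
E
```

```text
[542.29173474 426.3172999   85.94739414] 0.001614529767361181
wR.png [278.3 258.1] 2526 disc [534.8 426.3] [26.8 46.3]
(array([-2.990e-02,  2.000e-04,  2.398e-01]), np.float64(0.0021))
```

View pics/wR.png

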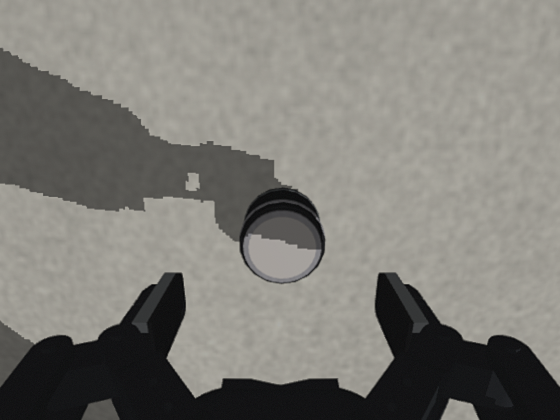

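Call:
play_rows(targets=[{"gripper":-1,"tx":-0.002,"ty":0.006,"tz":0.1,"spin":0},{"gripper":-1,"tx":-0.002,"ty":0.006,"tz":0.2,"spin":0},{"gripper":-1,"tx":-0.002,"ty":0.006,"tz":0.24,"spin":0},{"gripper":-1,"tx":-0.002,"ty":0.006,"tz":0.24,"spin":0},{"gripper":-1,"tx":-0.002,"ty":0.006,"tz":0.24,"spin":0},{"gripper":1,"tx":-0.002,"ty":0.006,"tz":0.24,"spin":0},{"gripper":1,"tx":-0.002,"ty":0.006,"tz":0.24,"spin":0},{"gripper":1,"tx":-0.002,"ty":0.006,"tz":0.24,"spin":0},{"gripper":1,"tx":-0.002,"ty":0.006,"tz":0.24,"spin":0},{"gripper":1,"tx":-0.002,"ty":0.006,"tz":0.24,"spin":0},{"gripper":1,"tx":-0.002,"ty":0.006,"tz":0.24,"spin":0}])

```text
clock: 21.35
position: [541.2, 425.2, 24.8]
ee_rot: [1.0, 0.001, 0.001, -0.001]
contact_force: [-1.2, 0.5, 5.6]
gripper_width: 48.5
```

```bash
python3 - <<'E'
from w import *
snap('wrist','wS.png');s=read_state();print(s['position'],yawof(s),s['contact_force'],s['gripper_width'])
E
```

```text
[541.1916285  425.19162393  24.84435342] 0.002486101721268992 [-0.851233    0.24132518  5.13063816] 48.29287706752823
```

View pics/wS.png

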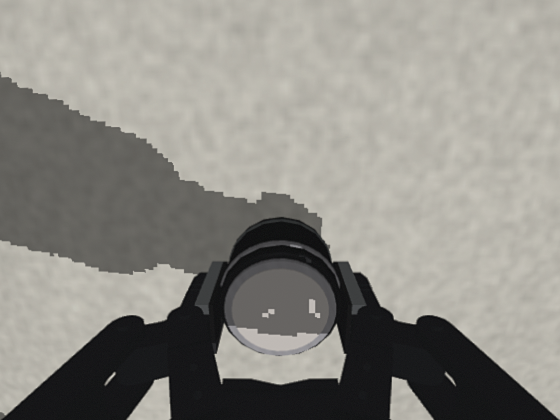

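```bash
python3 - <<'E'
from w import *
im=load('wS.png');print(im['frame'][300,215:350:3].max(1),im['frame'][250:365:3,280].max(1))
for t in (60,70,80,90): disc('wS.png',(280,300),thr=t)
s=read_state();print(rel(s['position'],yawof(s),[545,230,145],0.0293))
E
```

```text
[ 21  20  20  29  83  81 100 104 103 103 103 103 103 103 103 103 103 103
 103 103 103 103 103 103 103 104 103 103 104 103 103 107 196 175 103 103
 103 104  80  82  53  20  20  20  22] [ 18  28  20  68  83  82  87 103 103 103 103 103 104 103 102 103 103 102
 103 103 103 103 103 103 102 103 103 103 112 192 191 190 190 192 149 123
 183 181 182]
wS.png [279.8 325.9] 13044 disc [530.3 424.8] [53.1 66.2]
wS.png [279.8 326.3] 12894 disc [530.2 424.8] [53.  65.7]
wS.png [279.9 327.4] 12503 disc [529.9 424.8] [52.8 64.9]
wS.png [279.5 331.6] 11317 disc [528.  424.9] [51.8 61.3]
(array([ 0.0133,  0.7808, -0.4806]), np.float64(-0.0341))
```

Call:
play_rows(targets=[{"gripper":1,"tx":0,"ty":0,"tz":-0.05,"spin":0},{"gripper":1,"tx":0,"ty":0,"tz":-0.2,"spin":0},{"gripper":1,"tx":0,"ty":0,"tz":-0.4,"spin":0},{"gripper":1,"tx":0,"ty":0,"tz":-0.5,"spin":0},{"gripper":1,"tx":0,"ty":0.2,"tz":-0.5,"spin":0},{"gripper":1,"tx":0,"ty":0.4,"tz":-0.5,"spin":0},{"gripper":1,"tx":0,"ty":0.6,"tz":-0.5,"spin":0},{"gripper":1,"tx":0,"ty":0.8,"tz":-0.5,"spin":-0.03},{"gripper":1,"tx":0,"ty":0.8,"tz":-0.5,"spin":-0.03},{"gripper":1,"tx":0,"ty":0.8,"tz":-0.5,"spin":-0.03}])

```text
clock: 22.65
position: [541.2, 224.6, 149.0]
ee_rot: [1.0, 0.013, 0.0, -0.0]
contact_force: [-0.1, 0.7, -1.5]
gripper_width: 48.4
```

```bash
python3 - <<'E'
from w import *
s=read_state();print(s['position'],yawof(s),s['gripper_width']);print(rel(s['position'],yawof(s),[580,50,150],0.0293))
E
```

```text
[541.21944676 224.61928317 148.95366503] 0.02503671257289066 48.42970594503423
(array([ 0.1376,  0.7021, -0.0042]), np.float64(-0.0054))
```

Call:
play_rows(targets=[{"gripper":1,"tx":0.03,"ty":0.2,"tz":0,"spin":-0.005},{"gripper":1,"tx":0.07,"ty":0.4,"tz":0,"spin":-0.005},{"gripper":1,"tx":0.1,"ty":0.6,"tz":0,"spin":-0.005},{"gripper":1,"tx":0.138,"ty":0.7,"tz":0,"spin":-0.005},{"gripper":1,"tx":0.138,"ty":0.7,"tz":0,"spin":-0.005},{"gripper":1,"tx":0.138,"ty":0.7,"tz":0,"spin":-0.005},{"gripper":1,"tx":0.138,"ty":0.7,"tz":0,"spin":-0.005}])

```text
clock: 23.52
position: [580.0, 52.0, 148.8]
ee_rot: [1.0, 0.016, -0.0, -0.0]
contact_force: [0.7, 0.2, -1.6]
gripper_width: 48.7
```

```bash
python3 - <<'E'
from w import *
from mat import *
im=snap('wrist','wT.png');s=read_state();print(s['position'],yawof(s),s['contact_force'],s['gripper_width'])
matmeas('wT.png')
im=load('wS.png')
a=plane(im,280,270,42);print('head in hand, wS top inner edge',a, 'centre x',a[0]-21.3)
for r in (300,310): print(plane(im,231,r,42),plane(im,329,r,42))
E
```

```text
[579.99036129  51.85071508 148.76424347] 0.0313959738603044 [ 0.03998532 -0.20126193 -1.2222182 ] 48.11171893981724
wT.png area 12927.0 px [[282. 331.]] circ 433.1 47.4 87.3 ell [436.6  47.9] [132.2 162.1]
wT.png area 3985.5 px [[516. 128.]] circ 643.5 -140.9 30.4 ell [ 643.5 -140.9] [59.8 59.9]
wT.png area 2844.0 px [[421. 130.]] circ 638.3 -60.5 35.5 ell [638.3 -60.4] [32.3 81.9]
wT.png area 4460.0 px [[285. 125.]] circ 637.9 49.5 30.3 ell [638.   49.5] [59.7 59.9]
wT.png area 2449.0 px [[402. 124.]] circ 639.8 -53.3 58.7 ell [639.9 -55.3] [ 52.7 122.1]
wT.png area 12955.5 px [[405. 122.]] circ 640.2 -47.6 70.0 ell [640.7 -47.8] [ 77.9 151.7]
wT.png area 98891.0 px [[284. 179.]] circ 442.8 48.3 360.4 ell [516.6  48.2] [456.1 604.4]
head in hand, wS top inner edge [559.86842493 424.80331431  42.        ] centre x 538.568424934263
[546.55104184 443.86074524  42.        ] [546.74309748 405.65615273  42.        ]
[541.93239289 444.07456083  42.        ] [542.12992188 405.40685476  42.        ]
```

View pics/wT.png

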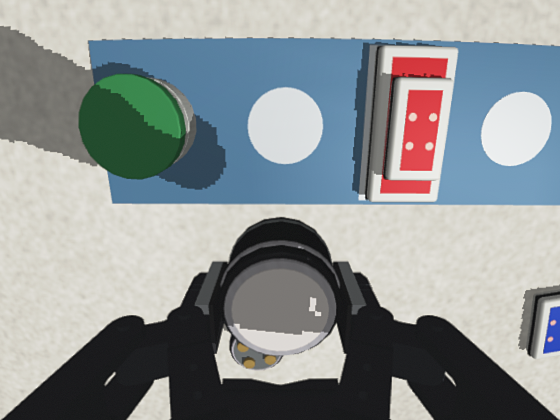

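```bash
python3 - <<'E'
from w import *
im=load('wT.png');f=im['frame'];cv2.imwrite('pics/cT.png',cv2.resize(f[210:380,200:360,::-1],None,fx=3.5,fy=3.5,interpolation=cv2.INTER_NEAREST))
E
```

```text
(no output)
```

View pics/cT.png

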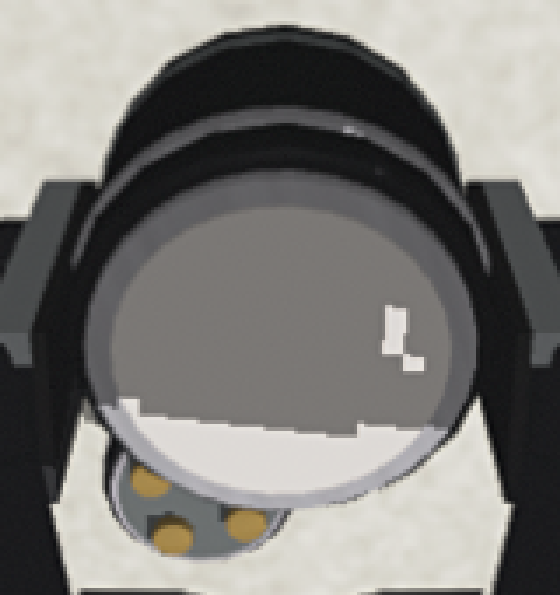

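```bash
python3 - <<'E'
from w import *
im=load('wS.png')
a=plane(im,280,268.6,42);b=plane(im,280,350.9,42);print(a,b,(a+b)/2,a-b)
a=plane(im,231.4,309,42);b=plane(im,329.1,309,42);print((a+b)/2,a-b)
s=read_state();print(rel(s['position'],yawof(s),[637.8-.2,49.8+.3,40],0.0293))
E
```

```text
[560.46084249 424.80560786  42.        ] [521.93505859 424.65620474  42.        ] [541.19795054 424.7309063   42.        ] [ 3.85257839e+01  1.49403123e-01 -1.42108547e-14]
[542.4988084  424.64369567  42.        ] [-1.95292734e-01  3.85020536e+01 -1.42108547e-14]
(array([0.2301, 0.0142, 0.4351]), np.float64(0.0027))
```

Call:
play_rows(targets=[{"gripper":1,"tx":0.12,"ty":0.007,"tz":0,"spin":0.002},{"gripper":1,"tx":0.231,"ty":0.013,"tz":0,"spin":0.002},{"gripper":1,"tx":0.231,"ty":0.013,"tz":0.15,"spin":0.002},{"gripper":1,"tx":0.231,"ty":0.013,"tz":0.3,"spin":0.002},{"gripper":1,"tx":0.231,"ty":0.013,"tz":0.42,"spin":0.002},{"gripper":1,"tx":0.231,"ty":0.013,"tz":0.43,"spin":0.002},{"gripper":1,"tx":0.231,"ty":0.013,"tz":0.43,"spin":0.002},{"gripper":1,"tx":0.231,"ty":0.013,"tz":0.43,"spin":0.002}])

```text
clock: 24.58
position: [639.1, 49.6, 43.2]
ee_rot: [1.0, 0.014, 0.002, -0.0]
contact_force: [-0.4, 0.1, -0.9]
gripper_width: 48.7
```

```bash
python3 - <<'E'
from w import *
snap('wrist','wU.png');s=read_state();print(s['position'],yawof(s),s['contact_force'],s['gripper_width'])
print(rel(s['position'],yawof(s),[637.8,50.1,28],0.0293))
E
```

```text
[638.90945703  49.49693387  43.08048358] 0.028414627068502955 [ 0.2253453  -1.03751185 -2.00157415] 48.26280662170405
(array([-0.0044, -0.0025,  0.0603]), np.float64(-0.0011))
```

View pics/wU.png

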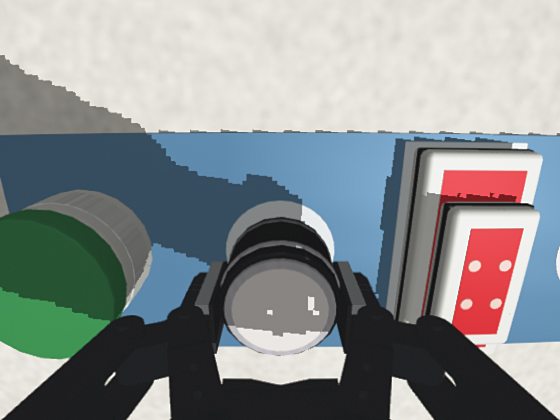

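Call:
play_rows(targets=[{"gripper":1,"tx":-0.003,"ty":-0.002,"tz":0.03,"spin":0},{"gripper":1,"tx":-0.003,"ty":-0.002,"tz":0.05,"spin":0},{"gripper":1,"tx":-0.003,"ty":-0.002,"tz":0.061,"spin":0},{"gripper":1,"tx":-0.003,"ty":-0.002,"tz":0.061,"spin":0},{"gripper":1,"tx":-0.003,"ty":-0.002,"tz":0.061,"spin":0}])

```text
clock: 25.25
position: [637.0, 49.5, 27.8]
ee_rot: [1.0, 0.014, -0.0, 0.0]
contact_force: [-4.3, 1.0, 8.4]
gripper_width: 48.4
```

```bash
python3 - <<'E'
from w import *
from mat import *
snap('wrist','wV.png');s=read_state();print(s['position'],yawof(s),s['contact_force'],s['gripper_width'])
E
```

```text
[637.04642082  49.48093907  27.80545892] 0.02873276188802462 [-4.30398685 -0.21442035  8.81537851] 48.38776272749902
```

Call:
play_rows(targets=[{"gripper":1,"tx":0.003,"ty":-0.002,"tz":-0.012,"spin":0},{"gripper":1,"tx":0.003,"ty":-0.002,"tz":-0.012,"spin":0},{"gripper":1,"tx":0.003,"ty":-0.002,"tz":-0.001,"spin":0},{"gripper":1,"tx":0.003,"ty":-0.002,"tz":-0.001,"spin":0},{"gripper":1,"tx":0.003,"ty":-0.002,"tz":-0.001,"spin":0},{"gripper":-0.5,"tx":0.003,"ty":-0.002,"tz":-0.001,"spin":0},{"gripper":-0.5,"tx":0.003,"ty":-0.002,"tz":-0.001,"spin":0},{"gripper":-0.5,"tx":0.003,"ty":-0.002,"tz":-0.001,"spin":0}])

```text
clock: 26.3
position: [637.8, 50.0, 25.8]
ee_rot: [1.0, 0.014, -0.0, 0.0]
contact_force: [-0.3, -0.5, -0.5]
gripper_width: 63.8
```

```bash
python3 - <<'E'
from w import *
snap('wrist','wW.png');s=read_state();print(s['position'],yawof(s),s['contact_force'],s['gripper_width'])
E
```

```text
[637.80801602  49.99640604  25.89512556] 0.027977171496621867 [ 0.62945443 -0.74748027 -0.19027614] 63.966251298018726
```

View pics/wW.png

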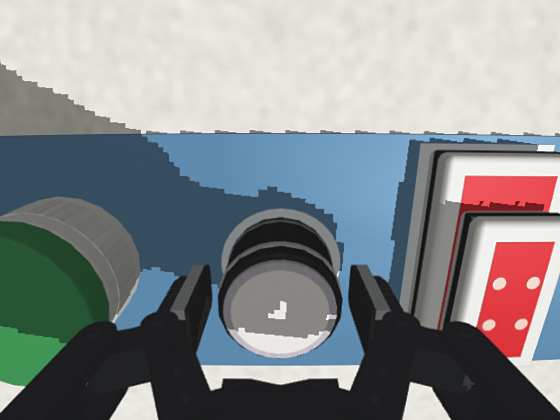

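Released: the head stands at (280,308) between jaws with clear gaps. Retreating straight up and then back towards the node head.

Call:
play_rows(targets=[{"gripper":-0.5,"tx":0,"ty":0,"tz":-0.1,"spin":0},{"gripper":-0.5,"tx":0,"ty":0,"tz":-0.3,"spin":0},{"gripper":-0.5,"tx":0,"ty":0,"tz":-0.5,"spin":0},{"gripper":-1,"tx":-0.2,"ty":0,"tz":-0.6,"spin":0},{"gripper":-1,"tx":-0.4,"ty":0,"tz":-0.6,"spin":0},{"gripper":-1,"tx":-0.4,"ty":0,"tz":-0.6,"spin":0},{"gripper":-1,"tx":-0.4,"ty":0,"tz":-0.6,"spin":0},{"gripper":-1,"tx":-0.4,"ty":0,"tz":-0.6,"spin":0}])

```text
clock: 27.35
position: [539.1, 47.5, 176.1]
ee_rot: [1.0, 0.014, 0.0, 0.0]
contact_force: [0.6, 0.5, -0.3]
gripper_width: 85.2
```

```bash
python3 - <<'E'
from w import *
from mat import *
snap('wrist','wX.png');s=read_state();print(s['position'],yawof(s))
print(rel(s['position'],yawof(s),[450.6,68,90],0.0293))
E
```

```text
[538.95497212  47.41968797 175.93553258] 0.02777253751707193
(array([-0.351 , -0.0921,  0.3437]), np.float64(-0.0019))
```

View pics/wX.png

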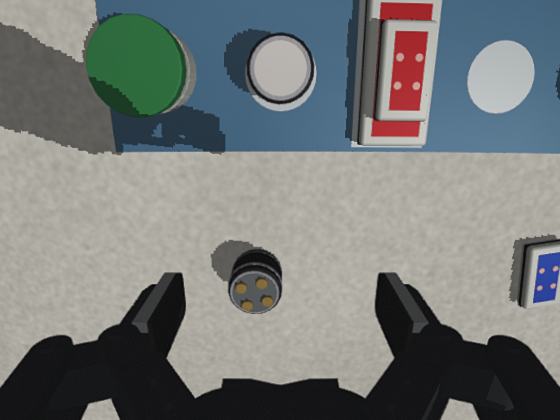

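```bash
python3 - <<'E'
from w import *
disc('wX.png',(280,65),z=45);disc('wX.png',(280,65),z=45,thr=95);meas('wX.png','brass',46,20)
E
```

```text
wX.png [280.   67.5] 3060 disc [639.5  50. ] [43.2 43.2]
wX.png [279.9  67.6] 3097 disc [639.5  50.1] [43.3 43.6]
wX.png brass [261. 283.] 85 mean [462.7  61.5] rect [462.5  61.7] [9.2 8.8] 0.9
wX.png brass [241. 288.] 84 mean [457.3  79.5] rect [457.3  79.4] [8.2 9.1] 1.9
wX.png brass [267. 301.] 82 mean [444.5  56. ] rect [444.5  56.1] [8.5 9.1] 1.8
wX.png brass [247. 306.] 78 mean [439.   74.2] rect [438.6  74.1] [8.6 9.2] 1.9
```

Call:
play_rows(targets=[{"gripper":-1,"tx":-0.2,"ty":-0.05,"tz":0.0,"spin":0},{"gripper":-1,"tx":-0.35,"ty":-0.092,"tz":0.1,"spin":0},{"gripper":-1,"tx":-0.35,"ty":-0.092,"tz":0.25,"spin":0},{"gripper":-1,"tx":-0.35,"ty":-0.092,"tz":0.33,"spin":0},{"gripper":-1,"tx":-0.35,"ty":-0.092,"tz":0.33,"spin":0},{"gripper":-1,"tx":-0.35,"ty":-0.092,"tz":0.33,"spin":0}])

```text
clock: 28.15
position: [450.9, 68.1, 94.3]
ee_rot: [1.0, 0.014, 0.001, -0.0]
contact_force: [0.3, -0.6, -0.1]
gripper_width: 85.5
```

```bash
python3 - <<'E'
from w import *
snap('wrist','wY.png');s=read_state();print(s['position'],yawof(s))
meas('wY.png','brass',46,20)
print(rel(s['position'],yawof(s),[450.8,68,26],0.0293))
E
```

```text
[450.91448651  68.16860519  94.58448862] 0.027928970985934762
wY.png brass [259. 233.] 188 mean [456.7  79.7] rect [456.6  79.4] [8.1 9.2] 1.7
wY.png brass [300. 254.] 195 mean [444.2  56.1] rect [444.3  56.1] [9.1 8.8] 2.4
wY.png brass [268. 261.] 194 mean [439.   74.4] rect [438.9  74.5] [8.6 9.5] 1.7
(array([-0.0005,  0.0007,  0.2743]), np.float64(-0.0017))
```

View pics/wY.png

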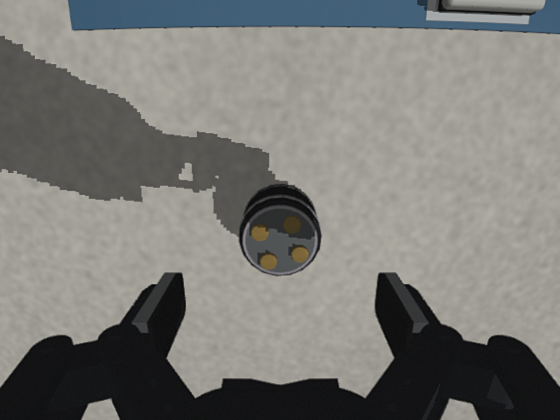

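Call:
play_rows(targets=[{"gripper":-1,"tx":0,"ty":0,"tz":0.15,"spin":0},{"gripper":-1,"tx":0,"ty":0,"tz":0.24,"spin":0},{"gripper":-1,"tx":0,"ty":0,"tz":0.274,"spin":0},{"gripper":-1,"tx":0,"ty":0,"tz":0.274,"spin":0},{"gripper":-1,"tx":0,"ty":0,"tz":0.274,"spin":0},{"gripper":1,"tx":0,"ty":0,"tz":0.274,"spin":0},{"gripper":1,"tx":0,"ty":0,"tz":0.274,"spin":0},{"gripper":1,"tx":0,"ty":0,"tz":0.274,"spin":0},{"gripper":1,"tx":0,"ty":0,"tz":0.274,"spin":0},{"gripper":1,"tx":0,"ty":0,"tz":0.274,"spin":0},{"gripper":1,"tx":0,"ty":0,"tz":0.274,"spin":0}])

```text
clock: 29.58
position: [450.3, 68.0, 26.2]
ee_rot: [1.0, 0.014, 0.001, -0.0]
contact_force: [-1.1, -0.0, 5.9]
gripper_width: 48.2
```

```bash
python3 - <<'E'
from w import *
snap('wrist','wZ.png');s=read_state();print(s['position'],yawof(s),s['contact_force'],s['gripper_width'])
meas('wZ.png','brass',46,20)
E
```

```text
[450.25710453  68.02307645  26.16278488] 0.028413344320339193 [-1.94054562 -0.02160118  6.69822372] 48.30373422912461
wZ.png brass [262. 340.] 316 mean [438.4  74.5] rect [438.3  74.3] [9.6 7.9] 80.1
wZ.png brass [311. 337.] 69 mean [440.9  55.1] rect [440.9  55.6] [2.4 6.8] 1.5
```

View pics/wZ.png

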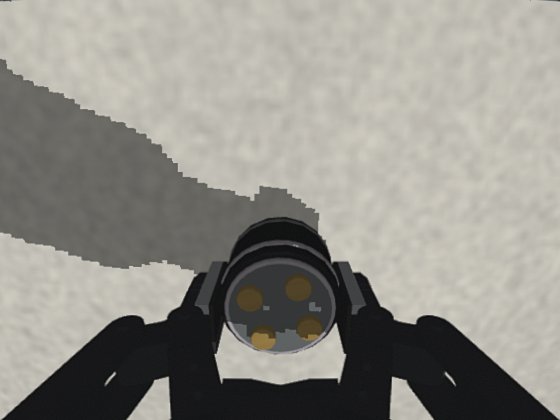

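```bash
python3 - <<'E'
from w import *
s=read_state();print(rel(s['position'],yawof(s),[575,-140.8,150],0.0293))
E
```

```text
(array([ 0.475 ,  0.8491, -0.4953]), np.float64(-0.0011))
```

Call:
play_rows(targets=[{"gripper":1,"tx":0,"ty":0,"tz":-0.05,"spin":0},{"gripper":1,"tx":0,"ty":0,"tz":-0.2,"spin":0},{"gripper":1,"tx":0,"ty":0,"tz":-0.4,"spin":0},{"gripper":1,"tx":0.05,"ty":0.1,"tz":-0.495,"spin":0},{"gripper":1,"tx":0.16,"ty":0.28,"tz":-0.495,"spin":0},{"gripper":1,"tx":0.26,"ty":0.46,"tz":-0.495,"spin":0},{"gripper":1,"tx":0.36,"ty":0.64,"tz":-0.495,"spin":0},{"gripper":1,"tx":0.44,"ty":0.79,"tz":-0.495,"spin":0},{"gripper":1,"tx":0.475,"ty":0.85,"tz":-0.495,"spin":0},{"gripper":1,"tx":0.475,"ty":0.85,"tz":-0.495,"spin":0},{"gripper":1,"tx":0.475,"ty":0.85,"tz":-0.495,"spin":0}])

```text
clock: 31.0
position: [573.7, -140.4, 149.1]
ee_rot: [1.0, 0.014, -0.0, -0.0]
contact_force: [-0.4, -0.2, -2.0]
gripper_width: 48.2
```

```bash
python3 - <<'E'
from w import *
from mat import *
snap('wrist','xA.png');s=read_state();print(s['position'],yawof(s),s['contact_force'],s['gripper_width'])
matmeas('xA.png');disc('xA.png',(60,115),z=45)
print(rel(s['position'],yawof(s),[643.3,-140.8,44],0.0293))
E
```

```text
[ 573.83164388 -140.24306969  149.23996168] 0.029202695911057792 [ 1.05847112 -0.22644006 -0.9007296 ] 48.72625103704397
xA.png area 12959.0 px [[280. 330.]] circ 426.9 -144.5 87.9 ell [ 429.9 -144.3] [131.7 163.7]
xA.png area 2094.0 px [[ 16. 115.]] circ 636.2 83.8 26.6 ell [635.1  77.3] [36.8 55.7]
xA.png area 4606.0 px [[282. 110.]] circ 643.4 -140.3 30.3 ell [ 643.3 -140.3] [59.6 59.8]
xA.png area 2971.5 px [[145. 111.]] circ 639.0 -30.4 35.4 ell [639.1 -30.5] [32.5 82.2]
xA.png area 2525.5 px [[164. 107.]] circ 640.2 -37.3 58.8 ell [640.4 -35.5] [ 52.3 123.2]
xA.png area 13460.0 px [[160. 105.]] circ 640.7 -43.2 69.7 ell [641.1 -43. ] [ 77.8 151.7]
xA.png area 101016.5 px [[297. 175.]] circ 435.8 -143.5 361.1 ell [ 528.6 -142.3] [423.6 640.4]
xA.png [276.3 274.4] 77140 disc [ 545.4 -358.6] [15.2 43.9]
(array([0.2777, 0.0103, 0.421 ]), np.float64(-0.0001))
```

View pics/xA.png

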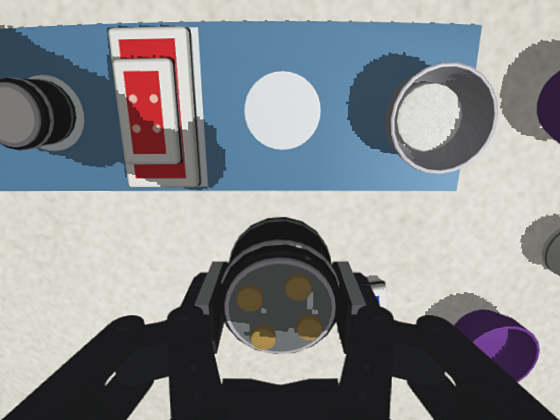

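Call:
play_rows(targets=[{"gripper":1,"tx":0.14,"ty":0.005,"tz":0,"spin":0},{"gripper":1,"tx":0.274,"ty":0.009,"tz":0,"spin":0},{"gripper":1,"tx":0.274,"ty":0.009,"tz":0.15,"spin":0},{"gripper":1,"tx":0.274,"ty":0.009,"tz":0.3,"spin":0},{"gripper":1,"tx":0.274,"ty":0.009,"tz":0.41,"spin":0},{"gripper":1,"tx":0.274,"ty":0.009,"tz":0.42,"spin":0},{"gripper":1,"tx":0.274,"ty":0.009,"tz":0.42,"spin":0},{"gripper":1,"tx":0.274,"ty":0.009,"tz":0.42,"spin":0}])

```text
clock: 32.05
position: [644.1, -141.3, 46.1]
ee_rot: [1.0, 0.014, 0.002, 0.0]
contact_force: [1.2, 0.9, -1.7]
gripper_width: 48.2
```

```bash
python3 - <<'E'
from w import *
snap('wrist','xB.png');s=read_state();print(s['position'],yawof(s),s['contact_force'],s['gripper_width'])
print(rel(s['position'],yawof(s),[643.0,-140.6,29.3],0.0293))
E
```

```text
[ 643.98315458 -141.45040897   45.89319607] 0.02845016248606108 [-1.0118407   0.12865317 -0.52916196] 48.513153056002785
(array([-0.0038, -0.0035,  0.0664]), np.float64(-0.0011))
```

View pics/xB.png

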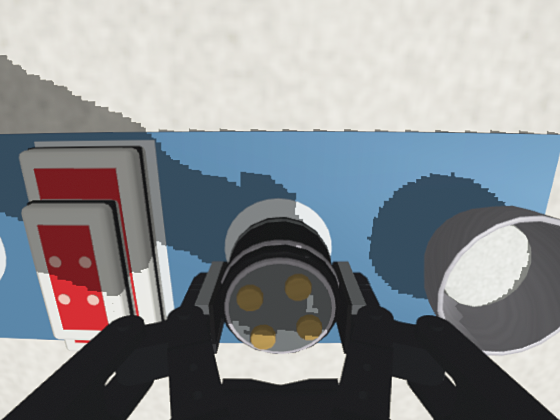

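Call:
play_rows(targets=[{"gripper":1,"tx":0.001,"ty":-0.0035,"tz":0.03,"spin":0},{"gripper":1,"tx":0.001,"ty":-0.0035,"tz":0.055,"spin":0},{"gripper":1,"tx":0.001,"ty":-0.0035,"tz":0.066,"spin":0},{"gripper":1,"tx":0.001,"ty":-0.0035,"tz":0.066,"spin":0},{"gripper":1,"tx":0.001,"ty":-0.0035,"tz":0.066,"spin":0}])

```text
clock: 32.72
position: [643.2, -140.7, 29.2]
ee_rot: [1.0, 0.014, -0.0, 0.0]
contact_force: [-3.1, 2.2, 7.9]
gripper_width: 48.2
```

```bash
python3 - <<'E'
from w import *
s=read_state();print(s['position'],yawof(s),s['contact_force'],s['gripper_width'])
E
```

```text
[ 643.21910683 -140.70192423   29.23121256] 0.028755184826522968 [-3.08355402  2.17304037  7.86282906] 48.163365475651446
```

On target and in contact. Releasing and retreating.

Call:
play_rows(targets=[{"gripper":-0.5,"tx":0,"ty":0,"tz":0,"spin":0},{"gripper":-0.5,"tx":0,"ty":0,"tz":0,"spin":0},{"gripper":-0.5,"tx":0,"ty":0,"tz":0,"spin":0},{"gripper":-0.5,"tx":0,"ty":0,"tz":-0.1,"spin":0},{"gripper":-0.5,"tx":0,"ty":0,"tz":-0.3,"spin":0},{"gripper":-0.5,"tx":0,"ty":0,"tz":-0.5,"spin":0},{"gripper":-1,"tx":-0.2,"ty":-0.2,"tz":-0.8,"spin":0},{"gripper":-1,"tx":-0.3,"ty":-0.38,"tz":-0.8,"spin":0},{"gripper":-1,"tx":-0.3,"ty":-0.38,"tz":-0.8,"spin":0},{"gripper":-1,"tx":-0.3,"ty":-0.38,"tz":-0.8,"spin":0},{"gripper":-1,"tx":-0.3,"ty":-0.38,"tz":-0.8,"spin":0}])

```text
clock: 34.1
position: [565.8, -48.3, 226.5]
ee_rot: [1.0, 0.014, -0.001, 0.0]
contact_force: [0.4, -0.3, 0.3]
gripper_width: 85.7
```

```bash
python3 - <<'E'
from w import *
from mat import *
snap('wrist','xC.png');snap('top','xT.png');s=read_state();print(s['position'],yawof(s))
meas('xC.png','brass',46,20);meas('xC.png','red',39,200);matmeas('xC.png');meas('xC.png','bluew',16)
E
```

```text
[565.89199361 -48.63315653 226.22932539] 0.026734806889997652
xC.png brass [396.  89.] 103 mean [ 655.9 -148.2] rect [ 655.8 -148.3] [9.4 8.9] 7.0
xC.png brass [375.  95.] 105 mean [ 650.7 -129.8] rect [ 650.6 -129.6] [9.3 9.7] 67.9
xC.png brass [399. 111.] 96 mean [ 637.7 -153.6] rect [ 637.6 -153.4] [8.7 9.2] 2.3
xC.png brass [378. 116.] 100 mean [ 632.3 -135. ] rect [ 632.5 -134.9] [8.7 9.3] 2.2
xC.png red [279.  52.] 661 mean [683.5 -44.1] rect [683.1 -44. ] [12.2 37.6] 1.6
xC.png red [278. 101.] 1653 mean [641.9 -45.1] rect [641.3 -45.4] [55.1 23. ] 1.0
xC.png red [278. 148.] 442 mean [600.  -46.3] rect [600.4 -46.3] [10.3 36.8] 1.6
xC.png area 2014.5 px [[386. 103.]] circ 643.5 -153.7 25.9 ell [ 643.7 -153.8] [50.4 50.9]
xC.png area 1931.5 px [[172. 101.]] circ 638.9 63.1 25.4 ell [638.8  63.1] [49.2 49.8]
xC.png area 1834.5 px [[278. 101.]] circ 640.2 -45.1 34.6 ell [640.3 -44.7] [31.7 79.9]
xC.png area 7985.5 px [[279.  98.]] circ 640.9 -45.5 68.8 ell [641.1 -45.2] [ 72.7 152. ]
xC.png area 61081.0 px [[284.  98.]] circ 641.1 -35.3 263.4 ell [640.5 -37.6] [145.1 642.8]
xC.png area 189460.5 px [[305. 212.]] circ 405.2 -51.6 431.8 ell [509.7 -35.8] [511.5 772.5]
xC.png bluew [430. 274.] 817 mean [ 457.  -226.3] rect [ 456.3 -226.5] [54.8 22.7] 10.3
```

View pics/xC.png

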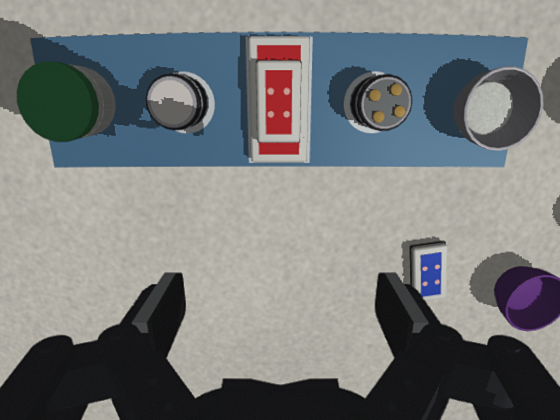

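View pics/xT.png

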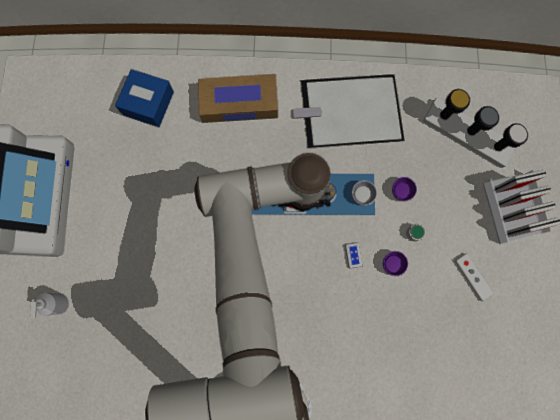

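Call:
play_rows(targets=[{"gripper":-1,"tx":-0.5,"ty":-0.9,"tz":0,"spin":0},{"gripper":-1,"tx":-0.5,"ty":-0.9,"tz":0,"spin":0},{"gripper":-1,"tx":-0.5,"ty":-0.9,"tz":0,"spin":0},{"gripper":-1,"tx":-0.5,"ty":-0.9,"tz":0,"spin":0},{"gripper":-1,"tx":-0.5,"ty":-0.9,"tz":0,"spin":0},{"gripper":-1,"tx":-0.5,"ty":-0.9,"tz":0,"spin":0},{"gripper":-1,"tx":-0.5,"ty":-0.9,"tz":0,"spin":0}])

```text
clock: 35.08
position: [435.1, 172.5, 227.1]
ee_rot: [1.0, 0.013, -0.0, 0.0]
contact_force: [-0.1, -1.2, -0.1]
gripper_width: 85.3
```

```bash
python3 - <<'E'
from w import *
im=snap('top','xU.png');s=read_state();print(s['position'],s['joint_vel'].round(3))
meas('xU.png','red',39,50);meas('xU.png','bluew',16,30)
a=load('top0.png')
def green(im):
    hsv=cv2.cvtColor(im['frame'],cv2.COLOR_RGB2HSV);m=((hsv[...,0]>55)&(hsv[...,0]<90)&(hsv[...,1]>80)).astype(np.uint8)
    n,l,st,c=cv2.connectedComponentsWithStats(m);return [(c[i].round(2),st[i,4]) for i in range(1,n) if st[i,4]>80]
print(green(a),green(im));meas('top0.png','bluew',16,30)
d=np.abs(a['frame'][170:215,345:380].astype(int)-im['frame'][170:215,345:380]).max();print('bowl diff',d)
for n,P in [('circ+',(637.8,49.8,3)),('circ-',(643.2,-140.7,3)),('circ+top',(637.8,49.8,45))]: print(n,proj(im,P))
f=im['frame'];cv2.imwrite('pics/xUc.png',cv2.resize(f[160:270,200:440,::-1],None,fx=3.3,fy=3.3,interpolation=cv2.INTER_NEAREST))
E
```

```text
[435.06354063 172.39550711 227.19239985] [-0.003 -0.003 -0.002 -0.001 -0.    -0.001]
xU.png red [295. 192.] 261 mean [637.8 -45.3] rect [639.8 -45.7] [94.7 36.1] 1.6
xU.png red [521. 184.] 79 mean [ 689.3 -756.5] rect [ 689.8 -757.5] [ 11.9 126. ] 19.4
xU.png red [525. 200.] 50 mean [ 641.2 -769.4] rect [ 641.5 -771.7] [ 7.5 94.4] 14.0
xU.png bluew [237.  93.] 649 mean [955.5 144.3] rect [955.6 143.8] [ 48.9 142. ] 5.4
xU.png bluew [354. 255.] 121 mean [ 456.7 -228.1] rect [ 457.1 -228.3] [53.4 20.1] 8.8
[(array([228.17, 188.91]), np.int32(440)), (array([417.36, 231.34]), np.int32(116))] [(array([228.2, 188.9]), np.int32(441)), (array([417.36, 231.34]), np.int32(116))]
top0.png bluew [237.  93.] 649 mean [955.5 144.2] rect [955.6 143.7] [ 48.9 142.2] 5.4
top0.png bluew [354. 255.] 121 mean [ 456.7 -228.1] rect [ 457.1 -228.3] [53.4 20.1] 8.8
bowl diff 10
circ+ (np.float64(263.2207319871797), np.float64(193.46732459720633))
circ- (np.float64(325.45748291475303), np.float64(193.83325618565698))
circ+top (np.float64(262.9795095689484), np.float64(190.60651018876308))
```

View pics/xUc.png

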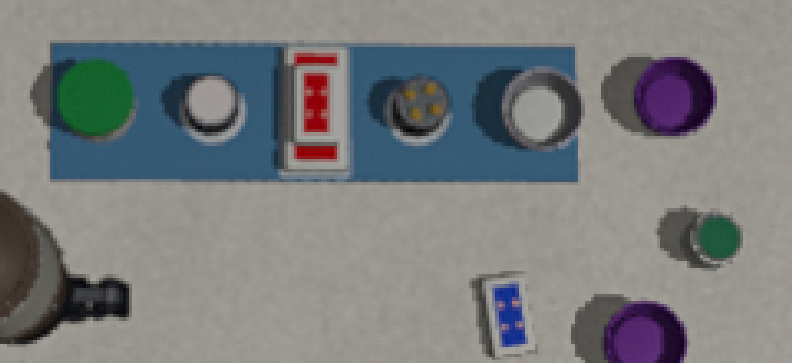

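All is in place, and the jar, bowl, green head and blue paddle have not moved. Handing in.

```bash
python3 -c "
from bench import *
print(job_done())"
```

```text
the job is handed in; nothing more can be done
None
```

The mat is set out as asked and the job is handed in, at about 35 s on the robot's clock. I worked in the order given: large paddle, small red paddle, white-faced head, four-node head.

Last checks, with the arm clear and touching nothing:
- **Large paddle:** within about 0.7 mm of the rectangle's middle, lying along the mat's turn of about 1.7°.
- **Small red paddle:** within about 1 mm of the large paddle's centre, window up. Its yaw agreed to within about 0.7°; the distant wrist views read 1.0–1.3°, the close view before release 1.7°.
- **Four-node head:** standing, about 1 mm from its circle's centre.
- **White-faced head:** standing. The gripper pose at release put it within about 0.5 mm of its circle's centre. The later wrist view read about 1.7 mm further in x. That view showed a similar 0.5–0.8 mm shift on other parts, so I did not move the head again.
- **Left in place:** the jar, bowl, green-topped head and blue paddle look the same in the top camera before and after, to within image noise.

Contact forces read at most about 9 N at the checks between moves.

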